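Slide a fossil slab up onto the microscope stage and home under the stage clips

TASK

Load the fossil slab for viewing: slide it, without lifting it off, from the bench up the sloping front of the microscope's base plate and on under the two sprung stage clips, and press it gently but firmly home, square against the low metal stop bar and centred left to right on the plate. The bar is only finger-tight and the stone's edges crumble, so feel for it and do not ram it; let go and leave the slab there, with the dish, jar and brush where they are.

Things in the scene. Friction and masses are not known exactly. Their poses are not given: they have to be found in the camera images.
- slab: Flat grey-brown stone slab, 96 (x) by 110 (y) by 12 mm thick, 0.23 to 0.46 kg, a coiled fossil on top. Too wide to grip. Origin: centre of its underside; z up; x points to the edge that leads towards the plate. Starts on the bench before the slope, askew. Friction 0.45 to 0.75: slides with 1 to 7 N. Home: pressed on the stop with 4 N over that. Edges crumble above 20 N of push.
- slab_front (a point): Middle of the slab's leading face: 48 mm from the slab's centre along its x, 6 mm above its underside. Axes as the slab's. (The fossil on the slab rises 5 mm above its top, but is only seen, not felt.)
- stand: Fixed base plate of a stereo microscope, 220 mm wide, with post and head (turned to the back, clear of the stage). Origin: on the bench on the plate's centre line; x from the sloping front towards the post, y left, z up. The slope rises straight from the bench at x = -170 mm to 14 mm height at x = -100 mm; the deck is level from there to x = 190 mm. Post, 25 mm thick, at x = 150 mm.
- stop: Adjustable stop on the deck: a low aluminium bar across the plate's centre line, 56 mm wide, 10 mm high, on a stem clamped to a short rail by a thumbscrew. Origin (fixed): on the deck, foot of the bar's front face if set fully forward, at x = 38 mm of the plate; x as the plate's. The bar is set 0 to 24 mm farther on in x: not reported, find it by feel or sight. Over 15 N shifts it.
- clip_left (a joint): Lift of the left stage clip, rad: 0 at rest, about 0.085 on the slab. A sprung steel strip, 9 mm wide, at y = 39 mm of the plate, from a post at x = 88 mm forward and down to 6 mm above the deck at x = 23 mm, then up to a tip at x = -1 mm, 15 mm above the deck. Lifting both clips adds 1 to 5 N to the push, before the stop is reached.
- clip_right (a joint): Lift of the right stage clip, the same strip at y = -39 mm of the plate; 0 at rest, about 0.085 rad when it lies on the slab.
- dish: Closed glass dish, 92 mm diameter, 16 mm high; bystander. Origin: centre of its underside.
- jar: Small glass jar with white cap, 48 mm diameter, 62 mm high; bystander. Origin: centre of its underside.
- brush: Brush lying on the bench, 130 mm long; bystander. Origin: under its middle, x along its length.
Things that resemble listed ones, but are neither listed nor needed, are in the scene too. Leave any green or orange look-alike of the slab alone.

How it is judged:
By the outcome, as a careful person would: the job done as asked, in the order asked, and still so for the second after the job is handed in, with the robot touching nothing.
It also fails if it takes over 72 s, if anything falls off the work surface, if the arm or the gripper's body presses on something with over 40 N, if the wrist force passes 120 N, or if a joint passes its speed limit or range.

ROBOT

A 6-joint arm with a two-finger parallel gripper is mounted at the origin on the work surface. World frame = base frame: x ahead of the robot, y to its left, z up, the work surface at z = 0. Lengths are in mm, angles in rad, forces in N, time in s.
With the tool pointing down it reaches from about 275 to 1000 mm from the base axis. Payload 8.4 kg.
Tool frame: the origin (TCP) lies on the mounting face of the last link; the fingertips stand 173 mm ahead of it and the grasp point (between the pads) lies 155 mm ahead of it; z points along the fingers, y is the direction in which the jaws open and shut (so a half turn about z gives the same grasp; the last joint's range is limited). The gripper opens to 85 mm and grips with 20 to 120 N. Pads are 22 mm wide; open, the fingers measure 114 mm over their backs; the gripper's body (76 mm by 85 mm) begins 54 mm behind the grasp point. The pads swing forward as they close: fully open they stand 13 mm farther back than shut.
Start: joints at [-1.177, 0.353, 1.633, -0, 1.155, -0.002], TCP at [240.966, -576.684, 404.681] pointing down, gripper open.
Joint ranges: [-2.63, 2.63], [-0.92, 2.1], [0.06, 2.66], [-1.3, 4.44], [0, 2.69], [-3.02, 3.02]. Speed limits (rad/s): [2.22, 2.22, 2.79, 3.14, 3.14, 3.14].

INTERFACE

Orientations are given as [roll, pitch, yaw] about the fixed x, y, z axes, in that order (R = Rz(yaw) Ry(pitch) Rx(roll)).
In Python, from rig import r, grab_frame, spotter gives the robot as it stands.
- The arm moves only by the tool apply_moves, never from a script. Its argument "motion" is text: rows parted by semicolons, each of 5 numbers parted by spaces: the opening, from -1 (shut) to 1 (fully open), then the shift along the tool's x, y, z as a fraction of full scale, then the turn about the tool's z as a fraction of full scale. In form: hand x y z twist; .... A call has 1 to 20 rows; each row is the pose to reach, as a shift and turn from the pose commanded when the call began, along the tool's axes at that moment, turning the shorter way round; what a row does not reach only later rows make up. Full scale, the value 1, is 1 m for a shift and pi rad for a turn. A row lasts 1/12 s, in which the tool goes at most 41.7 mm and 7.16 degrees, less where a joint would pass 70% of its speed; a pose out of reach is approached as far as the arm can. A call with a number of a shift or a turn outside -1 to 1 is refused whole. A call with a gripper value outside its range is refused whole. The fingers move at their own pace and stop on an object; "squeeze" is the grip in N (left out, the last holds). Time passes only in rows, so rows that repeat a pose let the fingers close. It gives the time, the measured TCP pose, the force and the opening at its end, in the units of the state.
- r.sense(): the state, without advancing time (a new reading comes with each control period).
- grab_frame(name): name is "scene" or "top"; returns a dict with "img" (384x512x3 uint8, red, green, blue), "fx", "fy", "cx", "cy" (pixels), "R" (3x3) and "t" (3): a world point X has camera coordinates R X + t. Camera axes: x right, y down, z forward; pixel columns grow to the right and rows downward; lengths in mm; the calibration is good to about 2 mm. A picture is of the moment at which its call begins. There is no depth.
- r.sign_off(): hands the job in, once; it reports no verdict.
Trained networks look in the newest picture that a camera, given by its name, has taken for a name from the list of things; names that differ only in an ending like _2 or _b are one class to them, and where a whole thing is asked for, a point or a joint stands for the part that bears it (a point fixed in the world has none). Each returns a list of dicts, best first, with "conf" (0 to 1); they miss things now and then, are a little off and sometimes report something else, mostly with a low value. They report only what shows in the picture. A call takes as long as a camera call. They do not tell look-alikes from the thing itself.
- spotter.boxes_of(query, camera): "point" ([x, y, z] in mm, in world coordinates, good to about 4 mm: the middle of the surface that is visible of it).
- spotter.place_of(query, camera): "point" ([x, y, z] in mm, in world coordinates, good to about 4 mm: a listed point, or the origin of a listed thing).
The state is a dict: "clock": time; "qpos": joint angles; "qvel": joint speeds; "joint_efforts": joint torques, N m; "eef_pos": TCP position; "tcp_rot": TCP orientation; "contact_force": force on the tool from outside, world axes, zero at the start; "wrist_torque": the same for the moment, N m; "opening": opening from 0.0 (shut) to 1.0 (fully open).
Only numpy, scipy, OpenCV 4.12 (cv2) and the standard library are available. Lean on these libraries where they do the work, as an engineer would, in place of code of your own. Each camera call takes 0.05 s, during which the arm holds its last target.

## Working session

There is one attempt and no reset: what is moved stays moved. The work goes in short steps, Python scripts to look and compute and a tool call to move; the robot and the scene stay as the last step left them, time stands still between calls to the robot, and variables do not carry over. Pictures are saved under pics/ and viewed, and the job is handed in when it is done.

Besides the shell and the picture viewer there is one more tool, called in YAML: its name, and indented under it one key for each argument. apply_moves: Moves the arm, as the interface text tells. Its arguments: {"type":"object","properties":{"motion":{"type":"string"},"squeeze":{"type":"number"}},"required":["motion"]}

```bash
mkdir -p pics; ls; cat > h.py <<'E'
import numpy as np, cv2
from rig import r, grab_frame, spotter
def snap(n,f,crop=None,s=1):
    F=grab_frame(n); im=F["img"][:,:,::-1].copy()
    if crop: a,b,c,d=crop; im=im[b:d,a:c]
    if s!=1: im=cv2.resize(im,None,fx=s,fy=s,interpolation=cv2.INTER_CUBIC)
    cv2.imwrite("pics/"+f,im); return F
def unproj(F,u,v,z):
    R=np.array(F["R"]);t=np.array(F["t"]).ravel()
    d=R.T@np.array([(u-F["cx"])/F["fx"],(v-F["cy"])/F["fy"],1]); c=-R.T@t
    return c+d*(z-c[2])/d[2]
def proj(F,X):
    p=np.array(F["R"])@np.array(X,float)+np.array(F["t"]).ravel()
    return np.array([F["fx"]*p[0]/p[2]+F["cx"],F["fy"]*p[1]/p[2]+F["cy"]])
E
python3 - <<'E'
from h import *
np.set_printoptions(precision=2,suppress=True)
for n in("scene","top"):
    F=snap(n,n+"0.png",s=1.5); print(n,F["fx"],F["cx"],F["cy"],np.array(F["R"]),F["t"])
    for q in("slab","slab_front","stand","stop","clip_left","clip_right","dish","jar","brush"):
        for d in spotter.place_of(q,n)[:3]: print(q,np.array(d["point"]),round(d["conf"],2), proj(F,d["point"]))
print(r.sense())
E
```

```text
pics
scene 476.8000635349091 250.667832277611 195.5994014857236 [[ 0.57  0.82 -0.01]
 [ 0.48 -0.34 -0.81]
 [-0.66  0.46 -0.59]] [-211.95 -213.32 1554.66]
slab [ 766.  -332.7    2.2] 0.89 [225.67 339.21]
slab [ 222.4 -409.3    1.8] 0.87 [ 86.13 208.43]
slab [ 471.8 -387.4   -2.3] 0.71 [134.39 262.33]
slab_front [ 240.8 -182.7    3.5] 0.88 [169.04 182.04]
slab_front [ 250.  -365.8    8.3] 0.84 [105.99 205.79]
slab_front [ 420.3 -406.2    1.3] 0.83 [117.23 251.54]
stand [519.5  51.7  -2.3] 0.89 [299.9  204.08]
stop [523.7  90.5  11.7] 0.54 [312.75 195.38]Traceback (most recent call last):
  File "<stdin>", line 6, in <module>
ValueError: it knows: brush, dish, jar, slab, slab_front, stand, stop
```

```bash
python3 - <<'E'
from h import *
np.set_printoptions(precision=2,suppress=True)
for n in("top","scene"):
    F=snap(n,n+"1.png",s=1.5); print(n,F["fx"],F["cx"],F["cy"],np.array(F["R"]),F["t"])
    for q in("slab","slab_front","stand","stop","dish","jar","brush"):
        for d in spotter.place_of(q,n)[:4]: print(q,np.array(d["point"]),round(d["conf"],2), proj(F,d["point"]))
print(r.sense())
E
```

```text
top 390.56929191456214 255.7516611326689 190.19878956563022 [[-0.01 -1.   -0.  ]
 [-0.99  0.01 -0.12]
 [ 0.12 -0.   -0.99]] [-82.06 481.48 979.43]
slab [ 466.4 -388.9    3.6] 0.97 [369.77 195.52]
slab [ 220.5 -410.7    6.1] 0.97 [383.04 290.68]
slab [ 762.5 -331.5    3.8] 0.97 [343.8   88.32]
slab [ 465.2 -188.8    1. ] 0.93 [294.11 196.88]
slab_front [ 422.3 -406.7    2.3] 0.87 [377.16 212.13]
slab_front [ 244.5 -190.3    3.8] 0.82 [296.75 281.96]
slab_front [ 463.5 -142.8    5.5] 0.69 [276.87 197.53]
slab_front [ 722.1 -357.9    7.8] 0.66 [354.42 101.93]
stand [511.3  53.3   2.5] 0.87 [202.86 180.58]
stop [521.7  91.4  17.1] 0.75 [187.65 175.99]
dish [661.6 -81.8   1.3] 0.97 [253.05 125.32]
jar [666.8  54.2   1.2] 0.66 [202.94 123.99]
brush [ 629.1 -324.     2.7] 0.9 [342.84 135.93]
scene 476.8000635349091 250.667832277611 195.5994014857236 [[ 0.57  0.82 -0.01]
 [ 0.48 -0.34 -0.81]
 [-0.66  0.46 -0.59]] [-211.95 -213.32 1554.66]
slab [ 224.9 -412.2    1.4] 0.97 [ 85.39 209.45]
slab [ 762.9 -332.4    1.5] 0.92 [224.93 338.24]
slab [ 465.7 -189.4    2.2] 0.86 [209.07 226.41]
slab [ 4
[... 202 characters left out ...]
19]
slab_front [ 425.5 -409.     2.4] 0.69 [116.87 252.96]
stand [515.3  53.4  -6. ] 0.74 [299.29 204.18]
stop [523.5  90.2   9.9] 0.61 [312.56 195.94]
dish [664.9 -82.3   1.2] 0.73 [295.34 255.57]
jar [666.6  52.6   0.8] 0.62 [339.78 233.47]
brush [ 629.1 -321.    -2.1] 0.76 [195.15 292.85]
{'clock': 1.05, 'qpos': array([-1.18,  0.35,  1.63,  0.  ,  1.16, -0.  ]), 'qvel': array([-0., -0., -0.,  0., -0., -0.]), 'joint_efforts': array([  0.  , -60.52, -34.24,   0.  ,   0.  ,  -0.  ]), 'eef_pos': array([ 240.97, -576.69,  404.67]), 'tcp_rot': array([-3.14, -0.  ,  0.4 ]), 'contact_force': array([ 0.12, -0.32,  0.83]), 'wrist_torque': array([-0.01,  0.05, -0.01]), 'opening': 1.0029577124123983}
```

View pics/scene0.png

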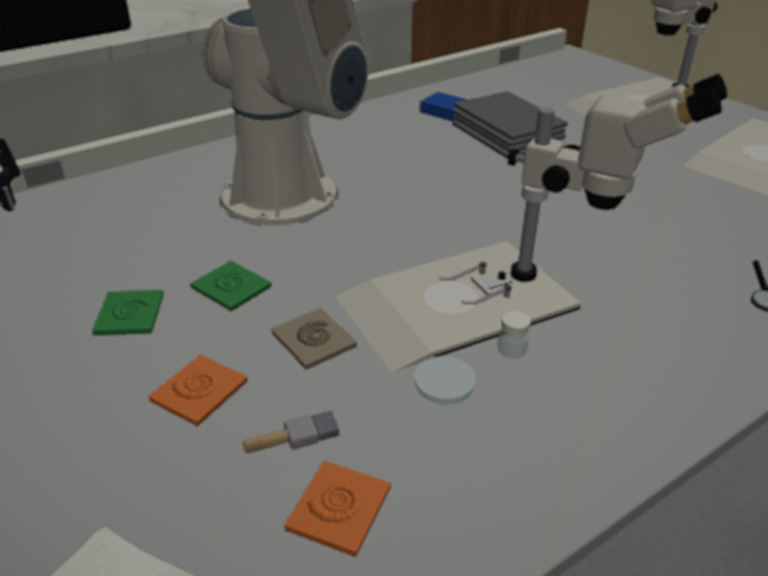

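View pics/top1.png

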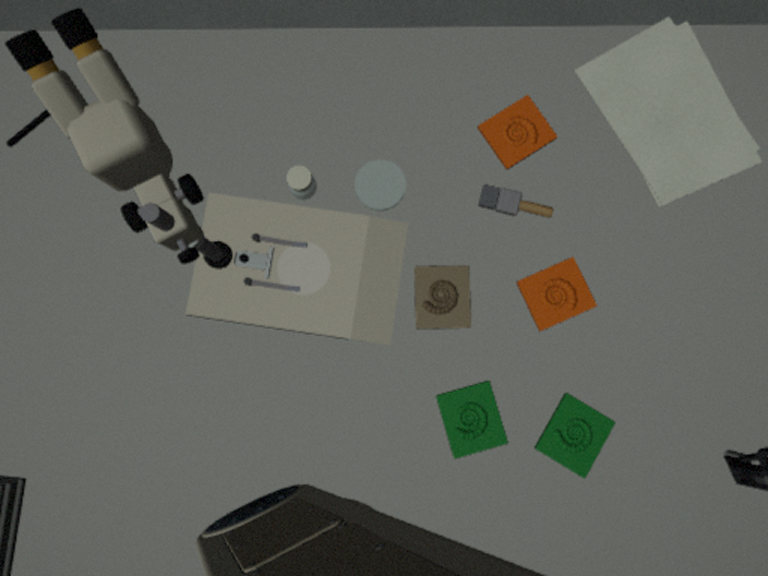

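The candidates for the slab, in top0 pixels at 1.5x, are grey-brown (443,297), orange (516,132) and (557,294), and green (472,420) and (575,434). Only the grey-brown one fits the description, and it lies before the slope. I'll confirm with an enlarged crop.

```bash
python3 - <<'E'
from h import *
F=snap("top","crop1.png",(110,110,330,250),3.5)
cv2.imwrite("pics/raw_top.png",F["img"][:,:,::-1]); np.savez("ft.npz",**{k:np.array(v) for k,v in F.items()})
F=snap("scene","crop2.png",(160,140,400,270),3.3)
np.savez("fs.npz",**{k:np.array(v) for k,v in F.items()})
E
```

```text
(no output)
```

View pics/crop1.png

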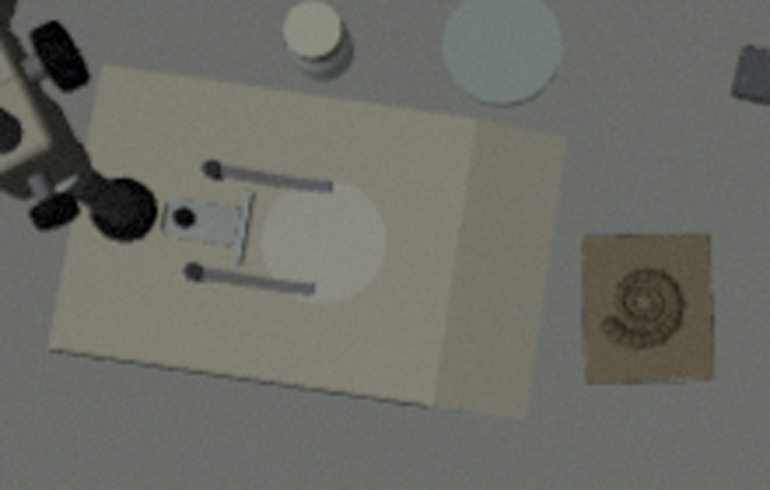

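View pics/crop2.png

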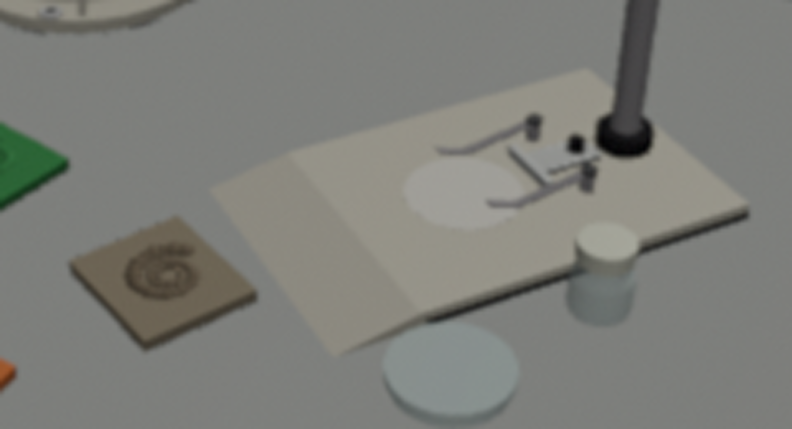

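The crop confirms it: the grey-brown slab with a dark fossil is at crop1 (648,307), in front of the slope. The plate's slope foot runs from (567,136) to (525,418), and the stop bar is near (245,228). Next I fit the poses from the corners.

```bash
cat >> h.py <<'E'
from scipy.optimize import least_squares
PL=np.array([[190,110,14],[190,-110,14],[-100,110,14],[-100,-110,14],[-170,110,0],[-170,-110,0]],float)
SL=np.array([[48,55,12],[48,-55,12],[-48,55,12],[-48,-55,12]],float)
def T(p,P):
    c,s=np.cos(p[2]),np.sin(p[2]); P=np.atleast_2d(P)
    return np.c_[p[0]+c*P[:,0]-s*P[:,1],p[1]+s*P[:,0]+c*P[:,1],P[:,2]]
def inv(p,X):
    c,s=np.cos(p[2]),np.sin(p[2]); d=np.array(X)[:2]-p[:2]
    return np.array([c*d[0]+s*d[1],-s*d[0]+c*d[1]])
def fit(obs,P,p0):
    f=lambda p:np.concatenate([proj(F,x)-u for F,us in obs for x,u in zip(T(p,P),us) if u is not None])
    s=least_squares(f,p0,loss="soft_l1"); return s.x,f(s.x)
E
python3 - <<'E'
from h import *
np.set_printoptions(precision=2,suppress=True)
F=dict(np.load("ft.npz")); G=dict(np.load("fs.npz"))
def c(img,p,o,s):
    q=((np.array(p,np.float32)+.5)/s-.5+np.array(o)).astype(np.float32)
    g=cv2.cvtColor(img,cv2.COLOR_RGB2GRAY); g=cv2.GaussianBlur(g,(3,3),0)
    q2=cv2.cornerSubPix(g,q.reshape(-1,1,2).copy(),(4,4),(-1,-1),(3,30,.01)).reshape(-1,2)
    print((q2-q).round(1).tolist()); bad=np.linalg.norm(q2-q,axis=1)>1.5; q2[bad]=q[bad]; return q2
pt=c(F["img"],[(50,350),(100,66),(433,405),(476,118),(525,418),(567,136)],(110,110),3.5)
ps=c(G["img"],[(588,68),(748,208),(290,153),(430,320),(211,191),(337,356)],(160,140),3.3)
st=c(F["img"],[(586,382),(583,235),(714,380),(711,235)],(110,110),3.5)
ss=c(G["img"],[(178,217),(256,294),(70,267),(146,346)],(160,140),3.3)
for nm,obs in(("top",[(F,pt)]),("scene",[(G,ps)]),("both",[(F,pt),(G,ps)])):
    p,e=fit(obs,PL,[515,53,1.67]); print("plate",nm,p,e)
    if nm!="x":
        q,e2=fit([(F,st)] if nm=="top" else [(G,ss)] if nm=="scene" else [(F,st),(G,ss)],SL,[465,-189,1.6]); print("slab",nm,q,e2,"in plate",inv(p,q),q[2]-p[2])
# stop bar top front edge in plate coords, z=24
p,_=fit([(F,pt),(G,ps)],PL,[515,53,1.67]); np.save("plate.npy",p)
for u in((255,193),(240,264),(250,195),(236,262)):
    x=(np.array(u)+.5)/3.5-.5+110; print("stop",inv(p,unproj(F,*x,24)))
for u in((331,186),(314,289)):
    x=(np.array(u)+.5)/3.5-.5+110; print("clip tip",inv(p,unproj(F,*x,29)))
E
```

```text
[[-0.30000001192092896, -0.8999999761581421], [0.0, 0.0], [-1.2000000476837158, -0.10000000149011612], [-0.4000000059604645, -0.0], [-0.10000000149011612, 0.4000000059604645], [-0.6000000238418579, 0.0]]
[[-0.5, -0.0], [0.6000000238418579, 0.6000000238418579], [0.20000000298023224, -0.699999988079071], [0.0, 0.0], [-0.699999988079071, -0.6000000238418579], [-0.6000000238418579, 0.30000001192092896]]
[[-0.30000001192092896, 0.699999988079071], [0.20000000298023224, -0.20000000298023224], [-0.5, 0.30000001192092896], [-0.10000000149011612, -0.5]]
[[-0.30000001192092896, -0.5], [1.100000023841858, 0.6000000238418579], [-1.0, -1.2000000476837158], [-0.699999988079071, 1.399999976158142]]
plate top [515.42  55.07   1.41] [-0.75  0.39  0.04 -0.47  0.6   0.15  0.11  0.07 -0.14 -0.02  0.08 -0.18]
slab top [ 462.29 -189.44    1.57] [-0.07 -0.85 -0.18  0.33  0.39 -0.04 -0.12  0.42] in plate [-249.81   14.38] 0.15104329029225116
plate scene [517.95  54.71   1.42] [ 0.61  0.24  0.31 -1.58 -0.47  0.91 -1.9  -1.74  0.53  0.44  0.15  0.54]
slab scene [ 469.39 -191.07    1.59] [ 0.39  1.06  0.09 -0.74 -0.53 -0.39  0.03  0.24] in plate [-250.34    9.86] 0.1741752389813942
plate both [516.18  55.26 -23.72] [-0.81  0.13 -0.04 -0.73  0.54 -0.16  0.03 -0.22 -0.2  -0.33 -0.01 -0.48
  0.36 -0.07 -0.06 -1.97 -0.67  0.51 -2.21 -2.24  0.35  0.02 -0.14  0.  ]
slab both [ 464.45 -189.31    1.58] [ 0.07 -1.51 -0.44 -0.3   0.51 -1.05 -0.4  -0.56  0.38 -0.12 -0.55 -1.84
 -0.71 -1.96 -0.85 -1.27] in plate [-249.64   13.07] 25.29312175273372
stop [ 53.47 -26.28]
stop [55.51 28.25]
stop [ 56.92 -24.23]
stop [58.7 27.2]
clip tip [ -2.78 -38.91]
clip tip [-2.81 39.23]
```

```bash
cat >> h.py <<'E'
PT=np.array([515.6,55.1,1.412])
def mv(X,yaw,st=None):
    "move numbers (x y z twist) from the measured pose to world X, yaw"
    st=st or r.sense(); p=np.array(st["eef_pos"]); y=st["tcp_rot"][2]
    d=np.array(X)-p; c,s=np.cos(y),np.sin(y)
    dy=(yaw-y+np.pi)%(2*np.pi)-np.pi
    return np.round([(c*d[0]+s*d[1])/1000,(s*d[0]-c*d[1])/1000,-d[2]/1000,-dy/np.pi],4)
def pw(x,y,z): return T(PT,[[x,y,z]])[0]
E
python3 - <<'E'
from h import *
print(pw(-250,100,235), mv(pw(-250,100,235),PT[2]-np.pi/2), mv(pw(-250,100,235),PT[2]-np.pi/2)*1000)
E
```

```text
[ 377.32571836 -175.94160456  235.        ] [ 0.2803 -0.3172  0.1697  0.1765] [ 280.3 -317.2  169.7  176.5]
```

apply_moves:
  motion: "0 0.2803 -0.3172 0.1697 0.1765;0 0.2803 -0.3172 0.1697 0.1765;0 0.2803 -0.3172 0.1697 0.1765;0 0.2803 -0.3172 0.1697 0.1765;0 0.2803 -0.3172 0.1697 0.1765;0 0.2803 -0.3172 0.1697 0.1765;0 0.2803 -0.3172 0.1697 0.1765;0 0.2803 -0.3172 0.1697 0.1765;0 0.2803 -0.3172 0.1697 0.1765;0 0.2803 -0.3172 0.1697 0.1765;0 0.2803 -0.3172 0.1697 0.1765;0 0.2803 -0.3172 0.1697 0.1765;0 0.2803 -0.3172 0.1697 0.1765;0 0.2803 -0.3172 0.1697 0.1765;0 0.2803 -0.3172 0.1697 0.1765;0 0.2803 -0.3172 0.1697 0.1765"
  squeeze: 40

```text
clock: 2.48
eef_pos: [377.3, -177.1, 235.5]
tcp_rot: [3.141, -0.001, -0.161]
contact_force: [-0.6, 0.0, 0.2]
opening: 0.498
```

apply_moves:
  motion: "0 0 0 0.02 0;0 0 0 0.04 0;0 0 0 0.044 0;0 0 0 0.044 0;0 0 0 0.044 0"

```text
clock: 2.9
eef_pos: [377.2, -176.5, 191.4]
tcp_rot: [-3.142, 0.0, -0.16]
contact_force: [-0.4, 0.2, 0.0]
opening: 0.499
```

```bash
python3 - <<'E'
from h import *
snap("scene","d1.png",(120,120,300,260),4)
s=r.sense(); print(s["eef_pos"],s["contact_force"])
E
```

```text
[ 377.46012042 -176.49217475  191.66959445] [ 0.42405791 -0.52847385 -0.40463607]
```

View pics/d1.png

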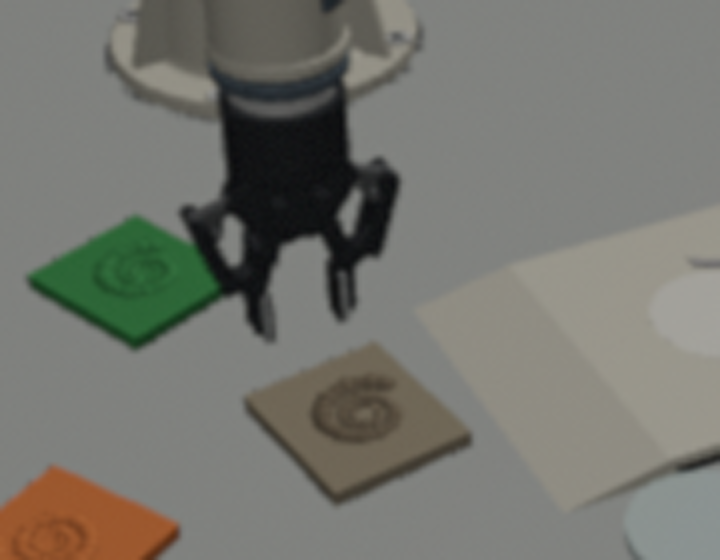

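apply_moves:
  motion: "0 0 0 0.006 0;0 0 0 0.012 0;0 0 0 0.012 0;0 0 0 0.012 0"

```text
clock: 3.28
eef_pos: [377.2, -175.9, 178.8]
tcp_rot: [-3.141, 0.001, -0.159]
contact_force: [-0.9, -0.2, -0.6]
opening: 0.501
```

apply_moves:
  motion: "0 0 0 0.002 0;0 0 0 0.004 0;0 0 0 0.004 0"

```text
clock: 3.53
eef_pos: [377.3, -175.9, 174.8]
tcp_rot: [-3.142, 0.0, -0.159]
contact_force: [0.1, 0.6, -0.8]
opening: 0.501
```

apply_moves:
  motion: "0 0 0 0.001 0;0 0 0 0.002 0;0 0 0 0.002 0"

```text
clock: 3.78
eef_pos: [377.3, -175.9, 172.9]
tcp_rot: [-3.142, 0.0, -0.159]
contact_force: [0.6, -0.3, -0.4]
opening: 0.502
```

```bash
python3 - <<'E'
from h import *
snap("scene","d2.png",(140,140,260,230),6)
s=r.sense(); print(s["eef_pos"],s["contact_force"])
E
```

```text
[ 377.29536781 -175.92570356  172.92332666] [-0.4251481  -0.11093983 -0.04250434]
```

View pics/d2.png

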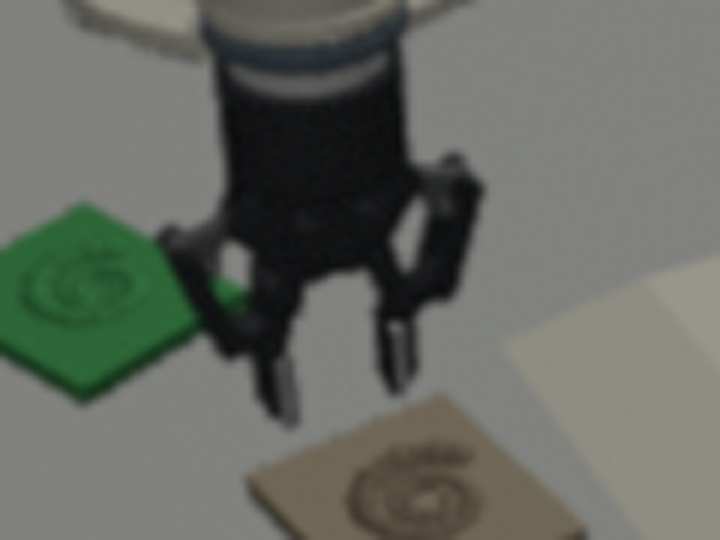

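apply_moves:
  motion: "0 0 0 0.001 0;0 0 0 0.002 0;0 0 0 0.002 0"

```text
clock: 4.08
eef_pos: [377.4, -176.0, 171.5]
tcp_rot: [3.142, -0.0, -0.159]
contact_force: [-2.6, 0.5, 14.0]
opening: 0.498
```

apply_moves:
  motion: "0 0 0 0.001 0;0 0 0 0.0015 0;0 0 0 0.0015 0"

```text
clock: 4.33
eef_pos: [377.4, -176.0, 171.3]
tcp_rot: [3.141, -0.0, -0.159]
contact_force: [-7.4, 4.6, 46.7]
opening: 0.505
```

apply_moves:
  motion: "0 0 0 0.001 0;0 0 0 0.0015 0;0 0 0 0.0015 0"

```text
clock: 4.58
eef_pos: [377.4, -176.0, 171.2]
tcp_rot: [3.141, -0.001, -0.159]
contact_force: [-13.7, 6.9, 81.1]
opening: 0.5
```

I batched those calls too greedily and pressed the bench with 81 N. The fingertip touches the bench at TCP z ≈ 171.5. I'm lifting to about 4 mm clearance now, and will check each contact call separately from here.

apply_moves:
  motion: "0 0 0 -0.004 0;0 0 0 -0.0075 0;0 0 0 -0.0075 0;0 0 0 -0.0075 0"

```text
clock: 4.92
eef_pos: [377.4, -176.0, 175.5]
tcp_rot: [3.141, -0.0, -0.159]
contact_force: [0.2, 0.5, 0.3]
opening: 0.498
```

```bash
python3 - <<'E'
from h import *
s=r.sense(); print(s["eef_pos"],s["contact_force"],inv(PT,s["eef_pos"]))
E
```

```text
[ 377.37058113 -175.97526174  175.48535389] [0.16109573 0.5278422  0.28102628] [-250.02613957   99.95037948]
```

apply_moves:
  motion: "0 0.003 0 0 0;0 0.006 0 0 0;0 0.009 0 0 0;0 0.011 0 0 0;0 0.013 0 0 0;0 0.015 0 0 0;0 0.017 0 0 0;0 0.019 0 0 0;0 0.021 0 0 0;0 0.023 0 0 0;0 0.025 0 0 0;0 0.027 0 0 0;0 0.027 0 0 0"

```text
clock: 6.0
eef_pos: [404.6, -180.4, 175.6]
tcp_rot: [3.141, -0.001, -0.159]
contact_force: [-0.9, 0.6, -0.2]
opening: 0.493
```

```bash
python3 - <<'E'
from h import *
F=snap("top","e1.png",(160,130,340,260),4)
s=r.sense(); print(s["eef_pos"],s["contact_force"],inv(PT,s["eef_pos"]))
E
```

```text
[ 404.50335217 -180.39252577  175.58893505] [0.5497943  0.53161275 0.06077986] [-250.09732762   72.46048283]
```

View pics/e1.png

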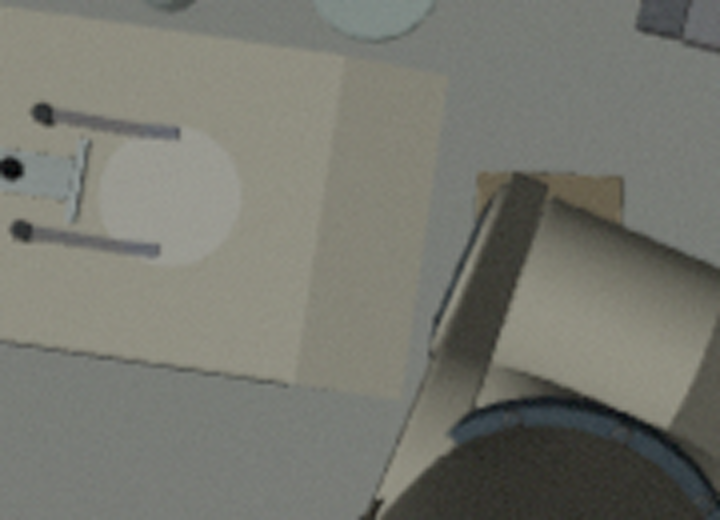

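```bash
python3 - <<'E'
from h import *
F=snap("scene","e2.png",(140,140,290,250),5)
E
```

```text
(no output)
```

View pics/e2.png

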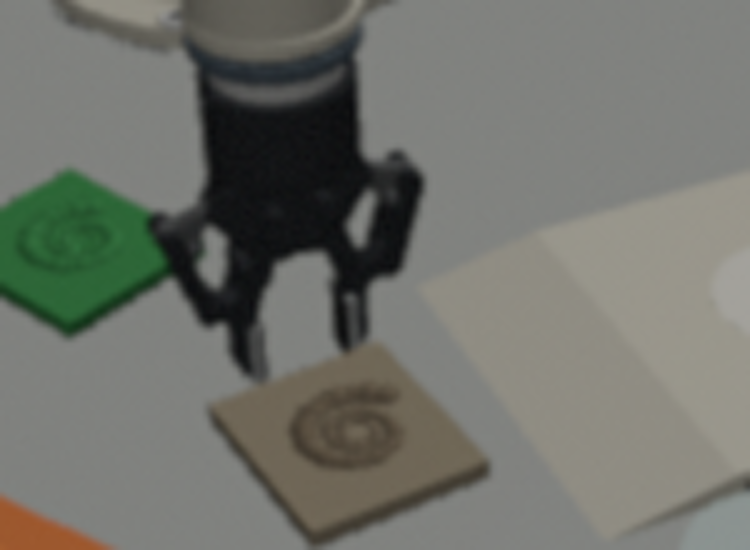

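apply_moves:
  motion: "0 0.001 0 0 0;0 0.002 0 0 0;0 0.003 0 0 0;0 0.004 0 0 0"

```text
clock: 6.43
eef_pos: [407.4, -180.6, 175.4]
tcp_rot: [-3.141, 0.002, -0.159]
contact_force: [-3.4, 1.7, 2.5]
opening: 0.501
```

apply_moves:
  motion: "0 0.001 0 0 0;0 0.002 0 0 0;0 0.003 0 0 0;0 0.004 0 0 0"

```text
clock: 6.77
eef_pos: [412.1, -181.5, 175.5]
tcp_rot: [3.142, -0.0, -0.159]
contact_force: [-2.9, 1.7, 0.2]
opening: 0.501
```

```bash
python3 - <<'E'
from h import *
F=snap("scene","e3.png",(140,140,290,250),5)
s=r.sense(); print(s["eef_pos"],s["contact_force"],inv(PT,s["eef_pos"]))
E
```

```text
[ 412.29659595 -181.59124407  175.51625234] [-1.68292789  1.26465012  0.02107491] [-250.04862002   64.57573795]
```

View pics/e3.png

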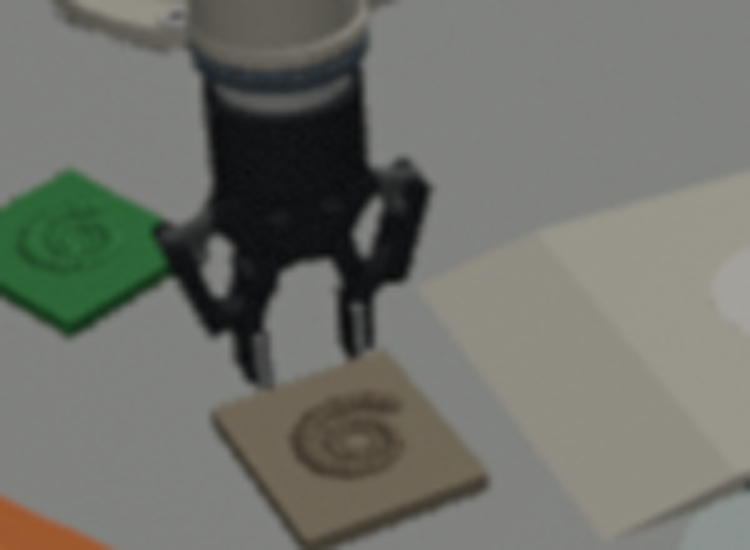

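```bash
python3 - <<'E'
from h import *
F=grab_frame("scene")
for u in((262,385),(240,375),(361,355),(345,352)):
    X=unproj(F,*((np.array(u)+.5)/5-.5+140),4); print(X,inv(PT,X))
ss=np.array([(380,349),(490,480),(212,414),(312,540)]); ss=(ss+.5)/5-.5+140
g=cv2.cvtColor(F["img"],cv2.COLOR_RGB2GRAY)
q,e=fit([(F,ss)],SL,[465,-189,1.57]);print(q,e,inv(PT,q),q[2]-PT[2])
p,e=fit([(F,ss)],SL[:, :]+0,q)
E
```

```text
[ 410.46404875 -205.64494399    4.        ] [-274.08946466   62.58162208]
[ 397.11102733 -210.72936915    4.        ] [-281.2214298    74.96264117]
[ 418.17998586 -152.87983944    4.        ] [-220.76811343   63.30649934]
[ 411.3877733 -158.224711     4.       ] [-227.11978878   69.16807112]
[ 481.62257764 -197.73161859    1.50703422] [ 0.66937778  0.09186462  0.6205853  -1.5469926  -0.7808077  -0.12562329
 -0.48548166  1.04119246] [-255.02341866   -6.43028155] 0.09503422196294276
```

```bash
python3 - <<'E'
from h import *
a=mv([405,-180,260],PT[2]-np.pi/2); print(a, mv([430,-370,260],PT[2]))
E
```

```text
[-0.0074 -0.0004 -0.0845  0.    ] [ 0.0473  0.1832 -0.0845 -0.5   ]
```

apply_moves:
  motion: "0 -0.015 0 0 0;0 -0.015 0 -0.04 0;0 -0.015 0 -0.0845 0;0 0.0473 0.1832 -0.0845 -0.5;0 0.0473 0.1832 -0.0845 -0.5;0 0.0473 0.1832 -0.0845 -0.5;0 0.0473 0.1832 -0.0845 -0.5;0 0.0473 0.1832 -0.0845 -0.5;0 0.0473 0.1832 -0.0845 -0.5;0 0.0473 0.1832 -0.0845 -0.5;0 0.0473 0.1832 -0.0845 -0.5;0 0.0473 0.1832 -0.0845 -0.5;0 0.0473 0.1832 -0.0845 -0.5;0 0.0473 0.1832 -0.0845 -0.5;0 0.0473 0.1832 -0.0845 -0.5;0 0.0473 0.1832 -0.0845 -0.5;0 0.0473 0.1832 -0.0845 -0.5;0 0.0473 0.1832 -0.0845 -0.5"

```text
clock: 8.37
eef_pos: [430.0, -370.2, 260.2]
tcp_rot: [3.14, 0.001, 1.409]
contact_force: [0.2, 0.6, 0.4]
opening: 0.496
```

```bash
python3 - <<'E'
from h import *
F=snap("top","f1.png",(110,110,330,250),3.5)
np.savez("ft2.npz",**{k:np.array(v) for k,v in F.items()})
G=snap("scene","f2.png",(140,120,300,250),5)
np.savez("fs2.npz",**{k:np.array(v) for k,v in G.items()})
s=r.sense(); print(s["eef_pos"],s["tcp_rot"],s["contact_force"],inv(PT,s["eef_pos"]))
E
```

```text
[ 429.8203606  -370.04385845  260.1039653 ] [3.14086786e+00 4.26174008e-04 1.40908155e+00] [ 0.25675755 -0.55903576 -0.13283867] [-433.35915752   17.47247863]
```

View pics/f1.png

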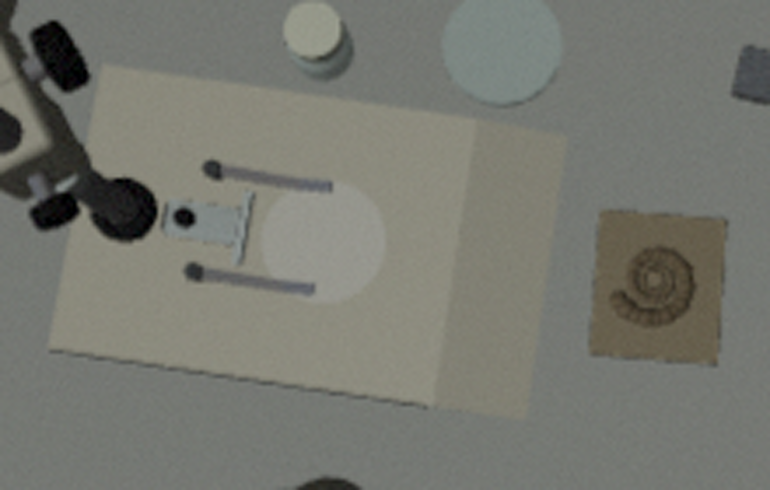

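View pics/f2.png

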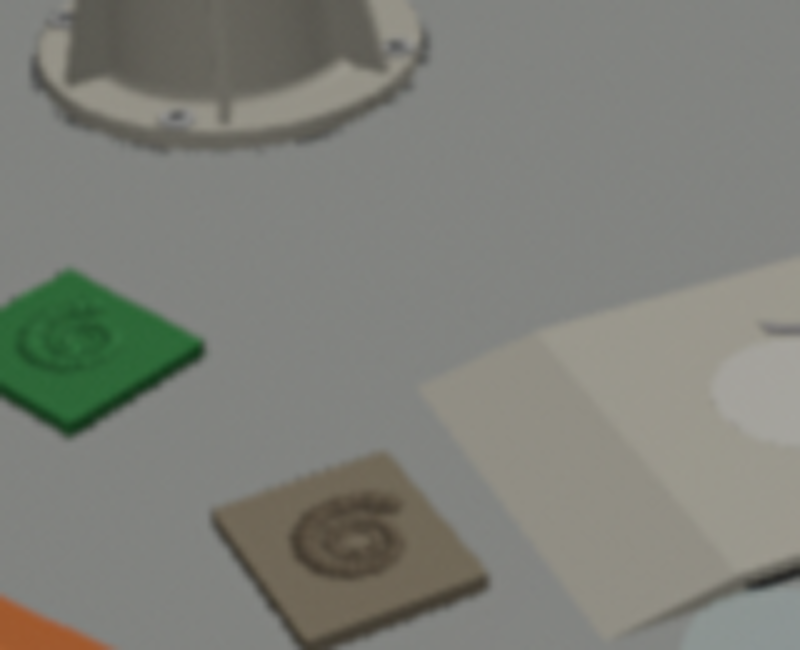

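The slab (f1 corners (601,210), (727,219), (718,366), (590,354)) is now nearly parallel to the slope foot. I'll fit it again.

```bash
cat >> h.py <<'E'
def slabmask(img):
    h=cv2.cvtColor(cv2.GaussianBlur(img,(3,3),0),cv2.COLOR_RGB2LAB).astype(int)
    return h
E
python3 - <<'E'
from h import *
np.set_printoptions(precision=2,suppress=True)
F=dict(np.load("ft2.npz")); G=dict(np.load("fs2.npz"))
st=np.array([(590,354),(601,210),(718,366),(727,219)]); st=(st+.5)/3.5-.5+110
ss=np.array([(387,452),(490,580),(212,514),(312,640)]); ss=(ss+.5)/5-.5+np.array([140,120])
for o in([(F,st)],[(G,ss)],[(F,st),(G,ss)]):
    q,e=fit(o,SL,[465,-189,1.5]); print(q,inv(PT,q),q[2]-PT[2],abs(e).max())
L=cv2.cvtColor(F["img"],cv2.COLOR_RGB2LAB)
for nm,(u,v) in dict(slab=(285,205),bench=(310,230),deck=(235,210),slope=(250,195)).items(): print(nm,F["img"][v,u],L[v,u])
E
```

```text
[ 477.95 -198.07    1.48] [-255.93   -2.86] 0.0659386825331576 0.2908686188963543
[ 483.14 -197.63    1.49] [-254.68   -7.92] 0.07585684078937516 1.323693793468209
[ 479.57 -197.42    1.48] [-255.04   -4.36] 0.06833599892651288 1.6520533002470188
slab [102  94  76] [102 128 140]
bench [118 118 114] [126 127 130]
deck [139 137 126] [145 127 134]
slope [129 129 117] [137 126 135]
```

```bash
python3 - <<'E'
from h import *
print(mv(pw(-336,-8,260),1.478), mv(pw(-336,-8,175.5),1.478))
E
```

```text
[ 0.0974  0.0252  0.0001 -0.0219] [ 0.0974  0.0252  0.0846 -0.0219]
```

apply_moves:
  motion: "0 0.04 0.01 0 -0.01;0 0.075 0.02 0 -0.0219;0 0.0974 0.0252 0.02 -0.0219;0 0.0974 0.0252 0.05 -0.0219;0 0.0974 0.0252 0.075 -0.0219;0 0.0974 0.0252 0.0846 -0.0219;0 0.0974 0.0252 0.0846 -0.0219;0 0.0974 0.0252 0.0846 -0.0219"

```text
clock: 9.13
eef_pos: [470.0, -278.0, 175.5]
tcp_rot: [-3.141, -0.0, 1.48]
contact_force: [0.1, -0.1, 0.5]
opening: 0.499
```

```bash
python3 - <<'E'
from h import *
F=snap("scene","g1.png",(120,130,280,260),5)
F=snap("top","g2.png",(180,130,340,260),5)
s=r.sense(); print(s["eef_pos"],s["tcp_rot"],s["contact_force"],inv(PT,s["eef_pos"]))
E
```

```text
[ 470.41612397 -278.30728676  176.62600355] [3.13985563e+00 8.27397381e-04 1.47988479e+00] [ 0.86649407 -0.53652009  0.59914751] [-336.35738498   -8.10623741]
```

View pics/g1.png

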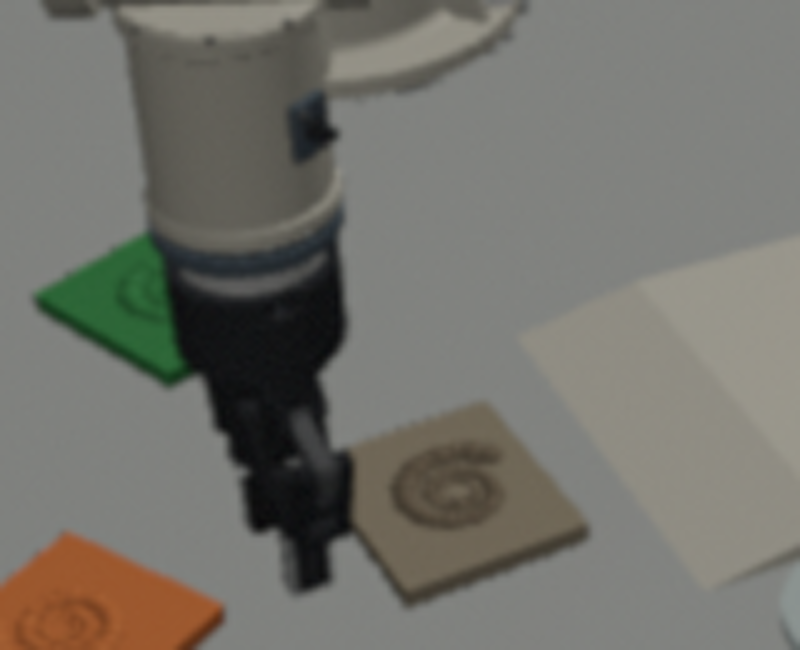

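View pics/g2.png

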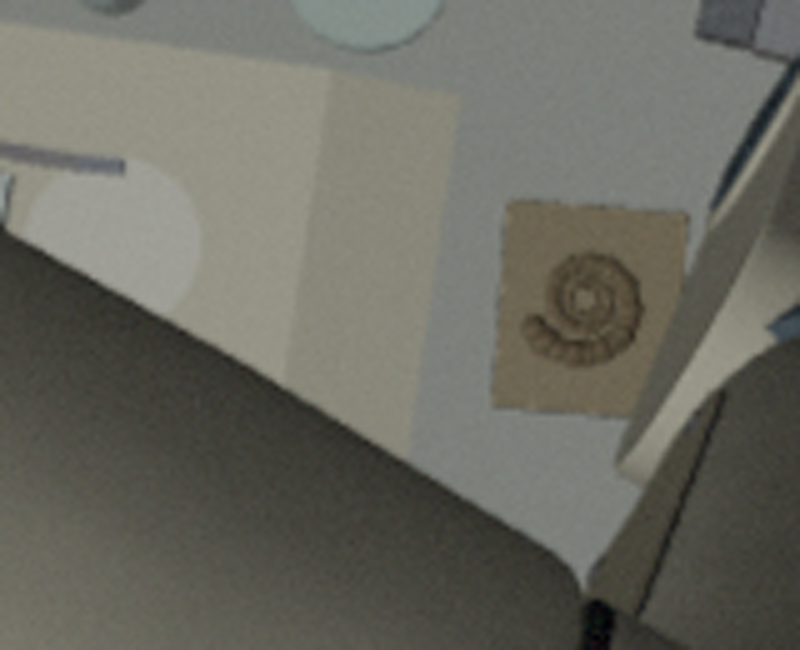

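apply_moves:
  motion: "0 0.005 0 0 0;0 0.01 0 0 0;0 0.014 0 0 0;0 0.017 0 0 0;0 0.019 0 0 0;0 0.021 0 0 0;0 0.023 0 0 0;0 0.025 0 0 0;0 0.027 0 0 0;0 0.03 0 0 0;0 0.033 0 0 0;0 0.036 0 0 0;0 0.039 0 0 0;0 0.042 0 0 0;0 0.045 0 0 0;0 0.048 0 0 0;0 0.05 0 0 0"

```text
clock: 10.65
eef_pos: [474.5, -227.5, 175.5]
tcp_rot: [3.141, 0.0, 1.481]
contact_force: [-1.4, -4.6, 3.3]
opening: 0.501
```

```bash
python3 - <<'E'
from h import *
F=snap("top","g3.png",(150,110,340,250),4)
np.savez("ft3.npz",**{k:np.array(v) for k,v in F.items()})
s=r.sense(); print(s["eef_pos"],s["tcp_rot"],s["contact_force"],inv(PT,s["eef_pos"]))
E
```

```text
[ 474.483238   -227.31779901  175.43605869] [ 3.14148102e+00 -4.76895647e-05  1.48113596e+00] [ 0.64904585 -2.59916275  2.63671528] [-285.36629798   -4.05922326]
```

View pics/g3.png

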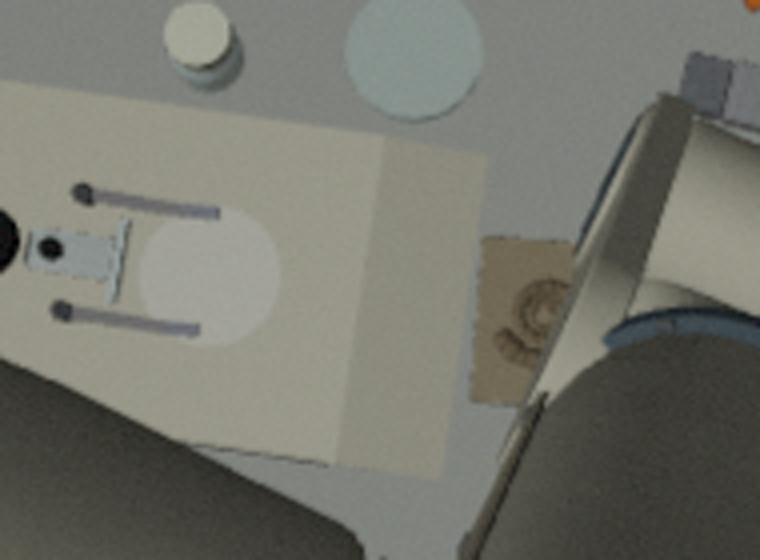

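The slab is in contact at about 4 N, and its front corners in g3 are (484,236) and (471,403), just before the slope foot.

```bash
cat >> h.py <<'E'
PTt=np.array([515.42,55.07,1.412])
def front(F,a,b,o,s,z=12):
    A,B=[inv(PTt,unproj(F,*((np.array(u)+.5)/s-.5+np.array(o)),z)) for u in(a,b)]
    print("right",A,"left",B,"mid",(A+B)/2,"yaw",np.arctan2(-(B-A)[0],(B-A)[1]))
E
python3 - <<'E'
from h import *
F=dict(np.load("ft3.npz"))
front(F,(484,236),(471,403),(150,110),4)
front(F,(487,156),(442,477),(150,110),4,0)
E
```

```text
right [-176.13313442  -53.03411449] left [-183.55294849   57.78698877] mid [-179.84304145    2.37643714] yaw 0.06685330320701205
right [-170.45047049 -109.7105869 ] left [-171.93636548  107.87349558] mid [-171.19341798   -0.91854566] yaw 0.0068289548990118935
```

apply_moves:
  motion: "0 0.002 0 0 0;0 0.004 0 0 0;0 0.006 0 0 0;0 0.008 0 0 0;0 0.01 0 0 0;0 0.012 0 0 0;0 0.014 0 0 0;0 0.016 0 0 0;0 0.018 0 0 0;0 0.02 0 0 0;0 0.022 0 0 0"

```text
clock: 11.62
eef_pos: [476.3, -205.7, 175.3]
tcp_rot: [-3.141, -0.0, 1.481]
contact_force: [-0.4, -5.4, 3.0]
opening: 0.498
```

```bash
python3 - <<'E'
from h import *
F=snap("scene","g4.png",(140,130,300,260),5)
s=r.sense(); print(s["eef_pos"],s["tcp_rot"],s["contact_force"],inv(PT,s["eef_pos"]))
E
```

```text
[ 476.33993961 -205.45152434  175.34245629] [-3.14142808e+00 -2.35414792e-04  1.48082207e+00] [ 0.81512417 -2.42169618  3.48795892] [-263.4815376   -2.434855 ]
```

View pics/g4.png

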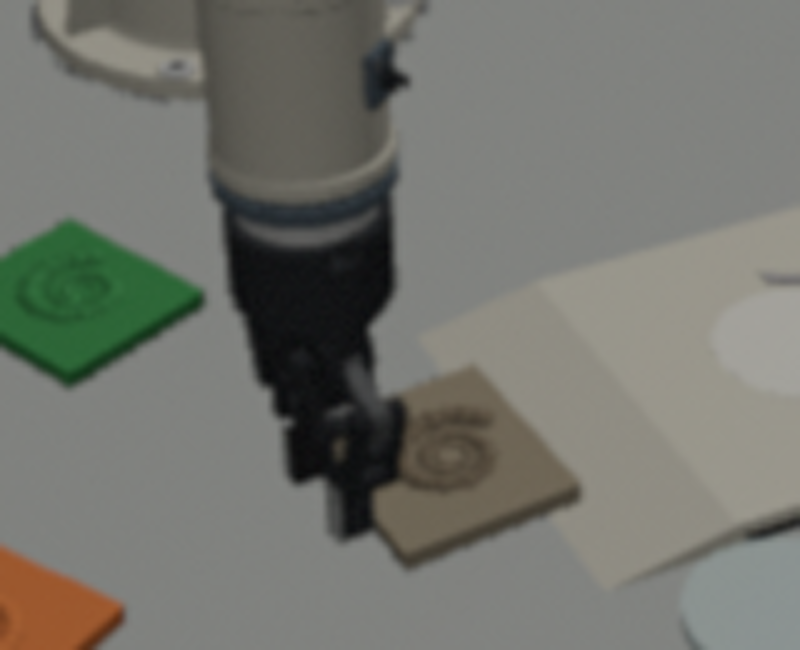

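The slab has started up the slope with its front edge on it, at about 5 N. I'll carry on.

apply_moves:
  motion: "0 0.0025 0 0 0;0 0.005 0 0 0;0 0.0075 0 0 0;0 0.01 0 0 0;0 0.0125 0 0 0;0 0.015 0 0 0;0 0.0175 0 0 0;0 0.02 0 0 0;0 0.0225 0 0 0;0 0.025 0 0 0;0 0.0275 0 0 0;0 0.03 0 0 0;0 0.0325 0 0 0;0 0.035 0 0 0;0 0.0375 0 0 0;0 0.04 0 0 0"

```text
clock: 13.0
eef_pos: [479.9, -165.8, 175.3]
tcp_rot: [-3.141, -0.0, 1.481]
contact_force: [-0.0, -2.9, -0.5]
opening: 0.504
```

```bash
python3 - <<'E'
from h import *
F=snap("scene","g5.png",(160,130,320,260),5)
F=snap("top","g6.png",(110,110,310,250),4)
s=r.sense(); print(s["eef_pos"],s["tcp_rot"],s["contact_force"],inv(PT,s["eef_pos"]))
E
```

```text
[ 479.93099082 -165.61022593  175.34154253] [-3.14132985e+00 -3.03134163e-04  1.48112931e+00] [-0.0573453   0.5445502   0.16975041] [-223.57365688    0.31937144]
```

View pics/g5.png

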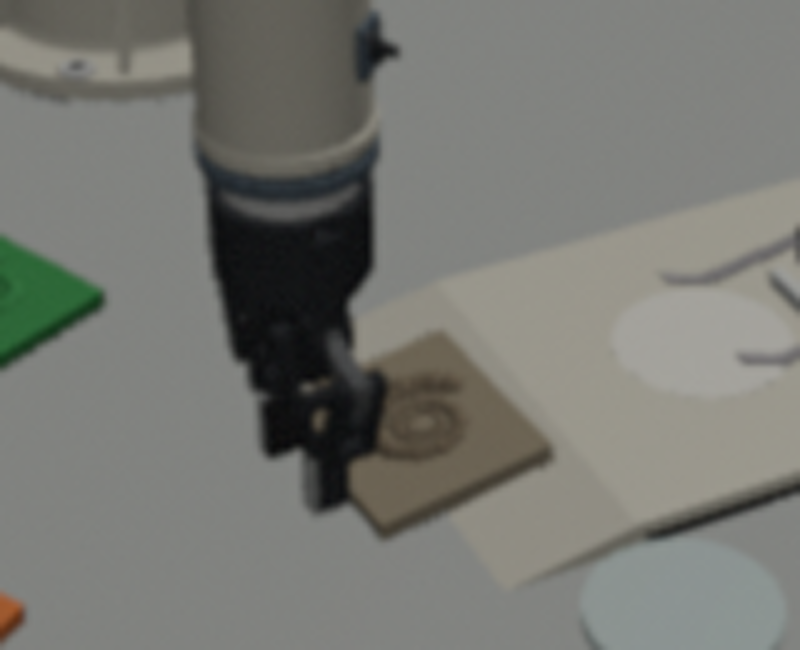

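View pics/g6.png

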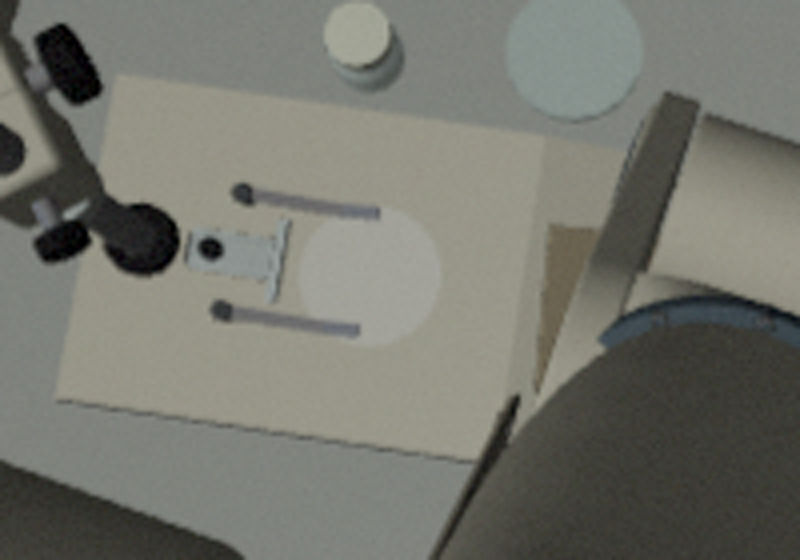

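apply_moves:
  motion: "0 0.0025 0.0002 0 0.0014;0 0.005 0.0004 0 0.0028;0 0.0075 0.0006 0 0.0042;0 0.01 0.0008 0 0.0056;0 0.0125 0.001 0 0.007;0 0.015 0.0012 0 0.0084;0 0.0175 0.0014 0 0.0098;0 0.02 0.0016 0 0.0112;0 0.0225 0.0018 0 0.0126;0 0.025 0.002 0 0.014;0 0.0275 0.0022 0 0.0154;0 0.03 0.0024 0 0.0168;0 0.0325 0.0026 0 0.0182;0 0.035 0.0028 0 0.0196;0 0.0375 0.003 0 0.021;0 0.04 0.0031 0 0.022"

```text
clock: 14.43
eef_pos: [486.6, -126.3, 175.3]
tcp_rot: [-3.141, -0.0, 1.411]
contact_force: [-1.2, -3.5, 0.4]
opening: 0.501
```

```bash
python3 - <<'E'
from h import *
F=snap("scene","g7.png",(180,130,340,260),5)
F=snap("top","g8.png",(110,110,310,250),4)
np.savez("ft4.npz",**{k:np.array(v) for k,v in F.items()})
s=r.sense(); print(s["eef_pos"],s["tcp_rot"],s["contact_force"],inv(PT,s["eef_pos"]))
E
```

```text
[ 486.67732757 -126.16567525  175.42550047] [-3.14156489e+00 -1.10321353e-04  1.41187067e+00] [-0.98644614 -0.69473936 -0.60832658] [-1.83558587e+02 -1.04726544e-01]
```

View pics/g7.png

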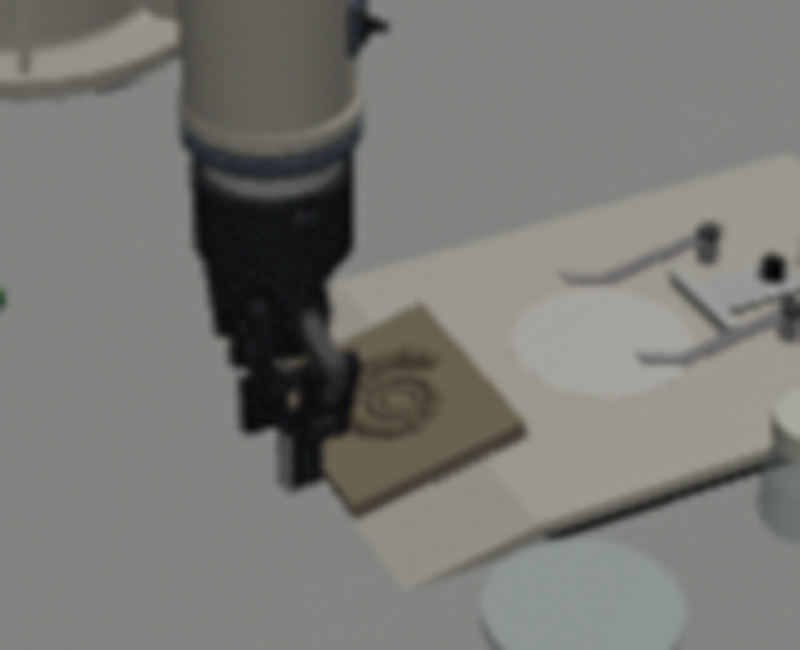

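View pics/g8.png

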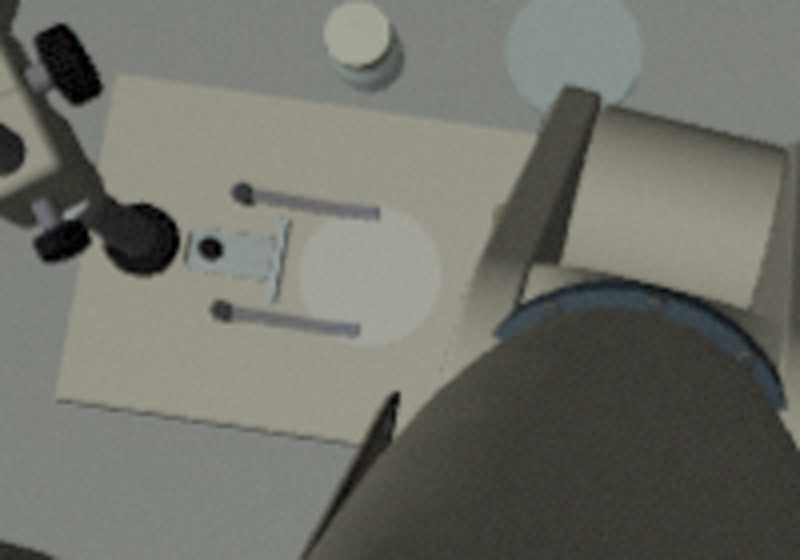

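apply_moves:
  motion: "0 0.0025 0 -0.001 0;0 0.005 0 -0.0015 0;0 0.0075 0 -0.002 0;0 0.01 0 -0.0025 0;0 0.0125 0 -0.003 0;0 0.015 0 -0.0035 0;0 0.0175 0 -0.004 0;0 0.02 0 -0.0045 0;0 0.0225 0 -0.005 0;0 0.025 0 -0.0055 0;0 0.0275 0 -0.006 0;0 0.03 0 -0.0065 0;0 0.0325 0 -0.007 0;0 0.035 0 -0.0075 0;0 0.0375 0 -0.008 0;0 0.04 0 -0.0085 0"

```text
clock: 15.87
eef_pos: [493.1, -87.0, 184.1]
tcp_rot: [3.141, 0.0, 1.412]
contact_force: [-0.5, -6.0, 3.0]
opening: 0.501
```

```bash
python3 - <<'E'
from h import *
F=snap("scene","g9.png",(200,120,360,250),5)
s=r.sense(); print(s["eef_pos"],s["tcp_rot"],s["contact_force"],inv(PT,s["eef_pos"]))
E
```

```text
[493.16372756 -86.66186662 184.17107752] [3.14122213e+00 1.23050816e-04 1.41195818e+00] [-0.86020512 -5.27752502  3.4133254 ] [-143.52610944   -0.26278777]
```

View pics/g9.png

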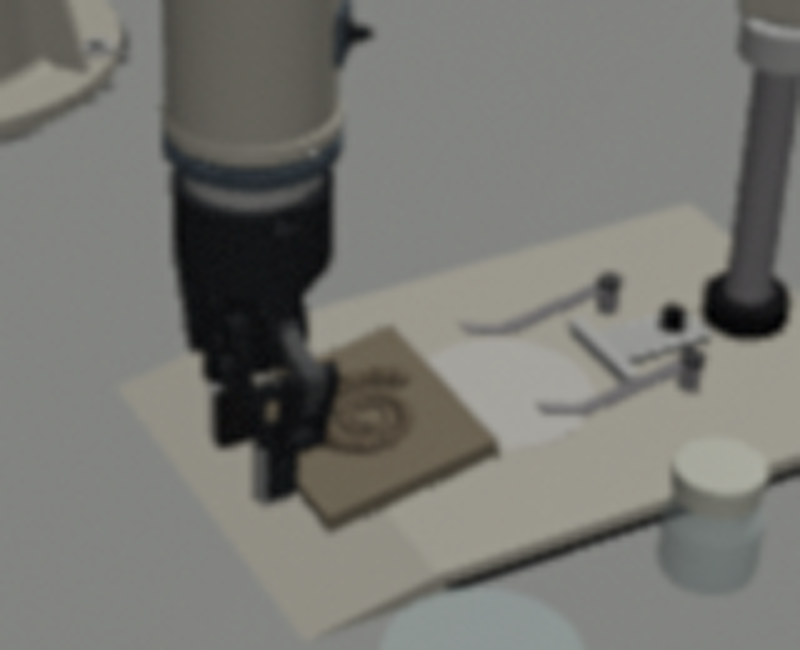

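apply_moves:
  motion: "0 0.0025 0 -0.0005 0;0 0.005 0 -0.001 0;0 0.0075 0 -0.0015 0;0 0.01 0 -0.002 0;0 0.0125 0 -0.0025 0;0 0.015 0 -0.003 0;0 0.0175 0 -0.0035 0;0 0.02 0 -0.004 0;0 0.0225 0 -0.0045 0;0 0.025 0 -0.005 0;0 0.0275 0 -0.0055 0;0 0.03 0 -0.006 0;0 0.032 0 -0.006 0;0 0.032 0 -0.006 0"

```text
clock: 17.08
eef_pos: [498.1, -55.0, 189.9]
tcp_rot: [3.142, -0.0, 1.412]
contact_force: [0.3, -0.2, -0.5]
opening: 0.5
```

```bash
python3 - <<'E'
from h import *
F=snap("scene","h1.png",(210,110,370,240),5)
np.savez("fs5.npz",**{k:np.array(v) for k,v in F.items()})
F=snap("top","h2.png",(110,110,310,250),4)
s=r.sense(); print(s["eef_pos"],s["tcp_rot"],s["contact_force"],inv(PT,s["eef_pos"]))
E
```

```text
[498.12598782 -55.26582731 189.94379193] [ 3.14137510e+00 -2.18662404e-04  1.41184832e+00] [ 0.42776224  0.3459491  -0.58706276] [-111.74040339   -0.19796535]
```

View pics/h1.png

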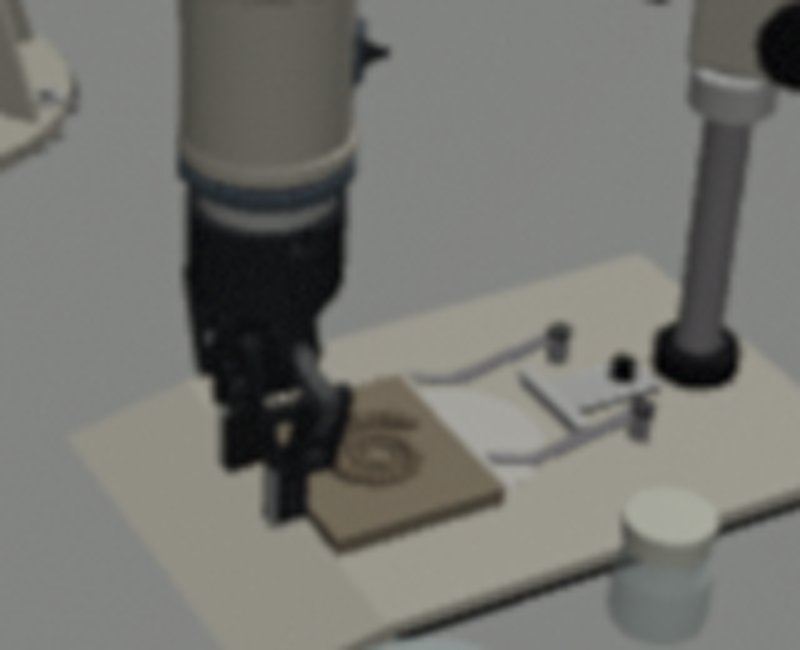

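View pics/h2.png

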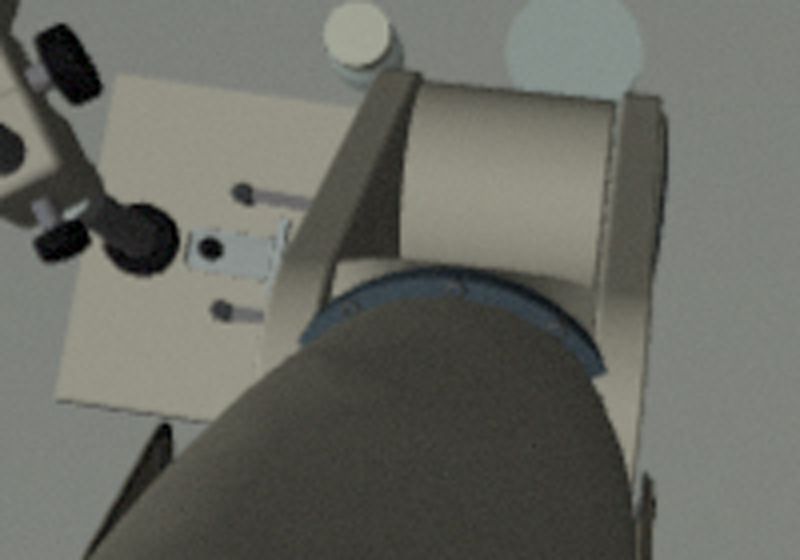

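I'll back off briefly for an unobstructed top view before the slab goes under the clips.

```bash
python3 - <<'E'
from h import *
print(mv([430,-360,260],PT[2]))
E
```

```text
[-0.3117 -0.019  -0.0701 -0.    ]
```

apply_moves:
  motion: "0 -0.02 0 0 0;0 -0.05 0 -0.02 0;0 -0.09 0 -0.05 0;0 -0.13 -0.01 -0.07 0;0 -0.17 -0.019 -0.07 0;0 -0.21 -0.019 -0.07 0;0 -0.25 -0.019 -0.07 0;0 -0.29 -0.019 -0.07 0;0 -0.3117 -0.019 -0.07 0;0 -0.3117 -0.019 -0.07 0;0 -0.3117 -0.019 -0.07 0"

```text
clock: 18.1
eef_pos: [429.3, -361.6, 259.8]
tcp_rot: [3.141, -0.0, 1.409]
contact_force: [-0.5, 0.7, 0.2]
opening: 0.501
```

```bash
python3 - <<'E'
from h import *
F=snap("top","i1.png",(110,110,310,250),4)
np.savez("ft5.npz",**{k:np.array(v) for k,v in F.items()})
G=snap("scene","i2.png",(210,110,370,240),5)
np.savez("fs5.npz",**{k:np.array(v) for k,v in G.items()})
s=r.sense(); print(s["eef_pos"],s["contact_force"])
E
```

```text
[ 429.65251661 -359.64788342  259.63367167] [ 0.72841036  0.43820216 -0.27876757]
```

View pics/i1.png

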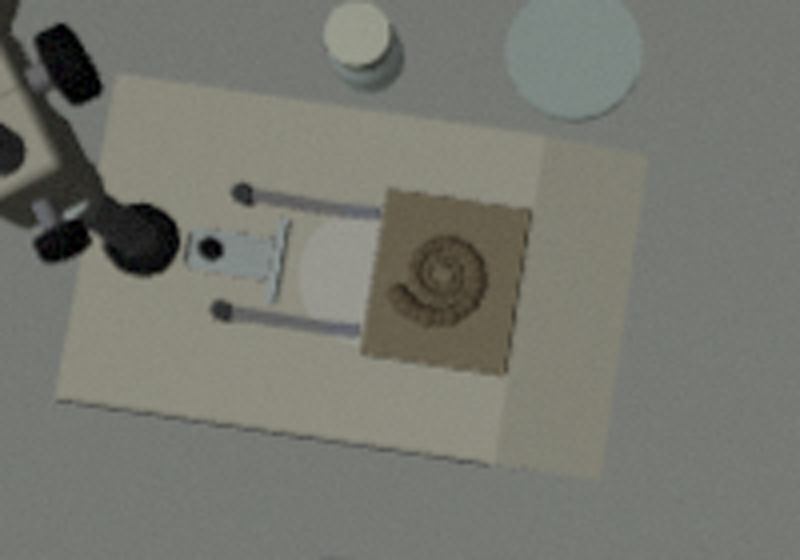

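View pics/i2.png

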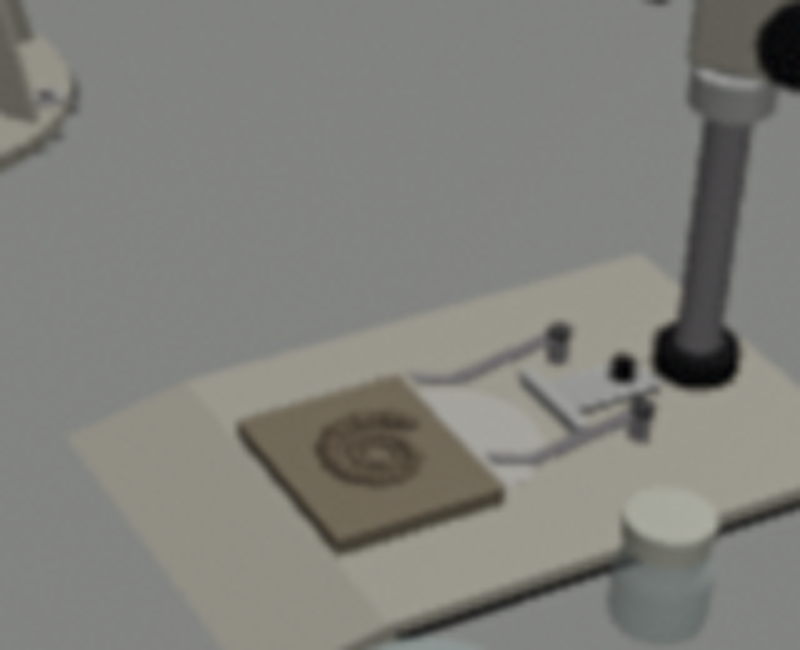

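```bash
python3 - <<'E'
from h import *
np.set_printoptions(precision=2,suppress=True)
F=dict(np.load("ft5.npz")); G=dict(np.load("fs5.npz"))
S2=SL+[0,0,14]
st=np.array([(361,354),(389,187),(506,375),(532,210)]); st=(st+.5)/4-.5+110
ss=np.array([(403,375),(503,490),(238,429),(341,545)]); ss=(ss+.5)/5-.5+np.array([210,110])
q,e=fit([(F,st)],S2,[500,0,1.41]); print("top",inv(PTt,q),q[2]-1.412,abs(e).max())
q,e=fit([(G,ss)],S2,[500,0,1.41]); print("scene",inv(np.array([517.95,54.71,1.42]),q),q[2]-1.42,abs(e).max())
L=cv2.cvtColor(F["img"],cv2.COLOR_RGB2LAB).astype(int)
m=((L[...,2]>135)&(L[...,0]<125)).astype(np.uint8); m[:,:190]=0;m[:,260:]=0;m[:140]=0;m[220:]=0
m=cv2.morphologyEx(cv2.morphologyEx(m,cv2.MORPH_OPEN,np.ones((3,3))),cv2.MORPH_CLOSE,np.ones((9,9)))
c=max(cv2.findContours(m,0,1)[0],key=cv2.contourArea); b=cv2.boxPoints(cv2.minAreaRect(c)); print(b*4-440)
P=np.array([inv(PTt,unproj(F,*u,26)) for u in b]); print(P,P.mean(0))
E
```

```text
top [-53.46  -2.18] -0.00263356322135766 0.2551324155089105
scene [-52.7   -4.15] -0.005597817047392706 1.5856121660564781
[[358.7  351.78]
 [386.49 185.08]
 [531.14 209.19]
 [503.35 375.89]]
[[  -5.4    52.83]
 [  -5.28  -58.23]
 [-101.5   -56.33]
 [-100.35   54.48]] [-53.13  -1.81]
```

```bash
python3 - <<'E'
from h import *
print(mv(pw(-126,-2,260),PT[2]), mv(pw(-126,-2,190),PT[2]))
E
```

```text
[ 2.971e-01  2.110e-02 -4.000e-04 -2.000e-04] [ 2.971e-01  2.110e-02  6.960e-02 -2.000e-04]
```

apply_moves:
  motion: "0 0.03 0.002 0 0;0 0.07 0.006 0 0;0 0.11 0.01 0 0;0 0.15 0.015 0 0;0 0.19 0.02 0 0;0 0.23 0.021 0.01 0;0 0.26 0.021 0.03 0;0 0.285 0.021 0.05 0;0 0.297 0.021 0.065 0;0 0.297 0.021 0.0697 0;0 0.297 0.021 0.0697 0;0 0.297 0.021 0.0697 0"

```text
clock: 19.2
eef_pos: [497.5, -70.0, 190.4]
tcp_rot: [-3.141, 0.0, 1.413]
contact_force: [-0.0, 0.3, -0.4]
opening: 0.501
```

```bash
python3 - <<'E'
from h import *
s=r.sense(); print(s["eef_pos"],s["tcp_rot"],s["contact_force"],inv(PT,s["eef_pos"]))
E
```

```text
[497.51238254 -69.96910079 190.40970302] [-3.14111275e+00  6.30374564e-05  1.41300873e+00] [-0.0419896   0.26491583 -0.35190602] [-126.35571448   -1.91710583]
```

apply_moves:
  motion: "0 0.005 0 0 0;0 0.009 0 0 0;0 0.012 0 0 0;0 0.014 0 0 0;0 0.016 -0.0001 0 0;0 0.018 -0.0002 0 0;0 0.02 -0.0003 0 0;0 0.022 -0.0004 0 0;0 0.024 -0.0005 0 0;0 0.026 -0.0006 0 0;0 0.028 -0.0007 0 0;0 0.03 -0.0008 0 0;0 0.032 -0.0009 0 0;0 0.034 -0.001 0 0"

```text
clock: 20.37
eef_pos: [502.3, -37.1, 190.5]
tcp_rot: [3.141, 0.001, 1.412]
contact_force: [-1.6, -9.3, 5.3]
opening: 0.5
```

apply_moves:
  motion: "0 0.0015 -0.0001 0 0;0 0.003 -0.0002 0 0;0 0.0045 -0.0003 0 0;0 0.006 -0.0004 0 0;0 0.0075 -0.0005 0 0;0 0.009 -0.0005 0 0"

```text
clock: 20.87
eef_pos: [503.1, -28.5, 190.5]
tcp_rot: [3.141, 0.002, 1.413]
contact_force: [-0.2, -6.8, 4.7]
opening: 0.501
```

```bash
python3 - <<'E'
from h import *
F=snap("scene","j1.png",(220,100,380,230),5)
s=r.sense(); print(s["eef_pos"],s["tcp_rot"],s["contact_force"],inv(PT,s["eef_pos"]))
E
```

```text
[503.1621464  -28.19261444 190.50826587] [3.14093228e+00 1.16786824e-03 1.41216549e+00] [-0.60494249 -7.97036114  4.15162571] [-84.21144989  -0.88967914]
```

View pics/j1.png

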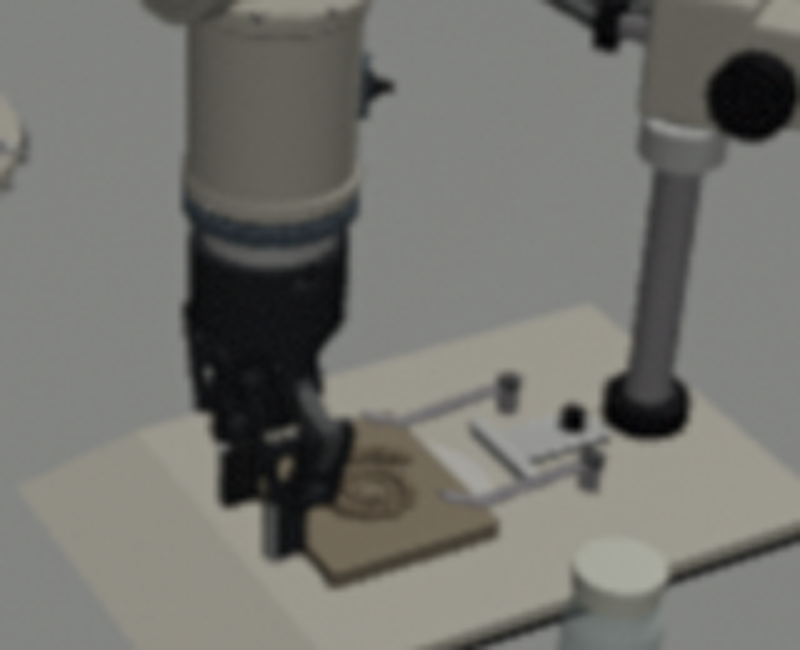

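apply_moves:
  motion: "0 0.0015 -0.0001 0 0;0 0.003 -0.0002 0 0;0 0.0045 -0.0003 0 0;0 0.006 -0.0004 0 0;0 0.0075 -0.0005 0 0;0 0.009 -0.0006 0 0;0 0.0105 -0.0007 0 0;0 0.012 -0.0008 0 0;0 0.0135 -0.0009 0 0;0 0.015 -0.001 0 0"

```text
clock: 21.75
eef_pos: [504.6, -13.2, 190.5]
tcp_rot: [3.141, 0.001, 1.412]
contact_force: [-0.7, -8.3, 4.4]
opening: 0.501
```

```bash
python3 - <<'E'
from h import *
F=snap("scene","j2.png",(250,130,350,210),8)
for i in range(3):
    s=r.sense(); print(s["eef_pos"],s["tcp_rot"],s["contact_force"],s["wrist_torque"],inv(PT,s["eef_pos"])); grab_frame("scene")
E
```

```text
[504.60047122 -12.98144562 190.50665841] [3.14091017e+00 7.86089731e-04 1.41204174e+00] [-1.11994111 -7.35583104  3.77642468] [-1.1346282   0.02967945 -0.07561249] [-68.9642209    0.09543153]
[504.60075211 -13.01466379 190.50694818] [3.14087653e+00 7.01807167e-04 1.41205564e+00] [-1.21490039 -6.0572735   4.84023201] [-1.02625851  0.0598408   0.00600539] [-68.99697671   0.08990139]
[504.5893432  -13.02451768 190.50536607] [3.14090681e+00 6.37582260e-04 1.41202013e+00] [-0.6644089  -5.13176492  3.91389806] [-0.97758131  0.09613084 -0.09724396] [-69.00851071   0.09960856]
```

View pics/j2.png

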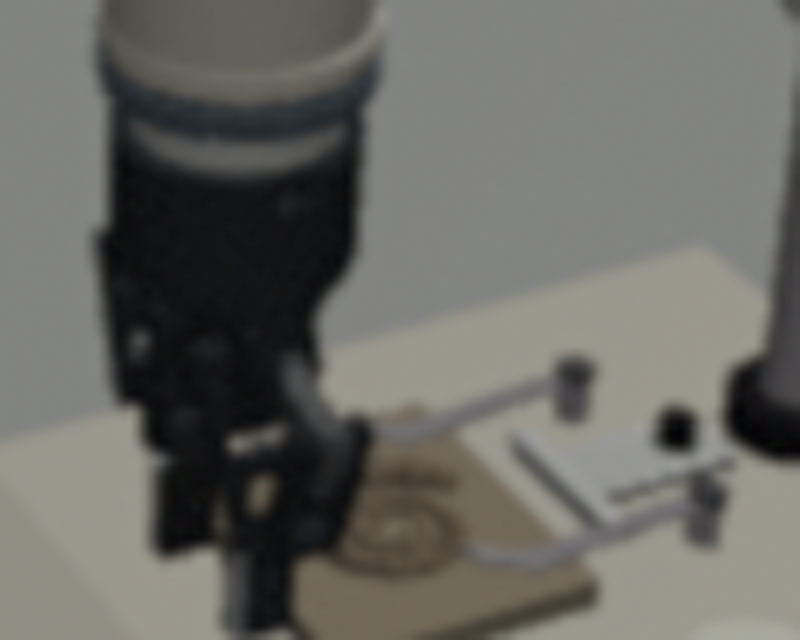

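apply_moves:
  motion: "0 0.001 0 0 0;0 0.002 0 0 0;0 0.003 0 0 0;0 0.004 0 0 0;0 0.005 0 0 0;0 0.006 0 0 0;0 0.007 0 0 0;0 0.008 0 0 0"

```text
clock: 22.62
eef_pos: [505.7, -5.3, 190.5]
tcp_rot: [3.141, 0.001, 1.412]
contact_force: [-1.3, -9.6, 4.9]
opening: 0.499
```

apply_moves:
  motion: "0 0.0006 0 0 0;0 0.0012 0 0 0;0 0.0018 0 0 0;0 0.0024 0 0 0;0 0.003 0 0 0"

```text
clock: 23.03
eef_pos: [506.2, -2.4, 190.5]
tcp_rot: [3.141, 0.001, 1.412]
contact_force: [-3.0, -9.0, 5.2]
opening: 0.502
```

```bash
python3 - <<'E'
from h import *
F=snap("scene","j3.png",(250,130,350,210),8)
s=r.sense(); print(s["eef_pos"],s["contact_force"],inv(PT,s["eef_pos"]))
E
```

```text
[506.18019633  -2.3166156  190.48428885] [-1.43708276 -8.71922234  5.83956116] [-58.18377059   0.22200935]
```

View pics/j3.png

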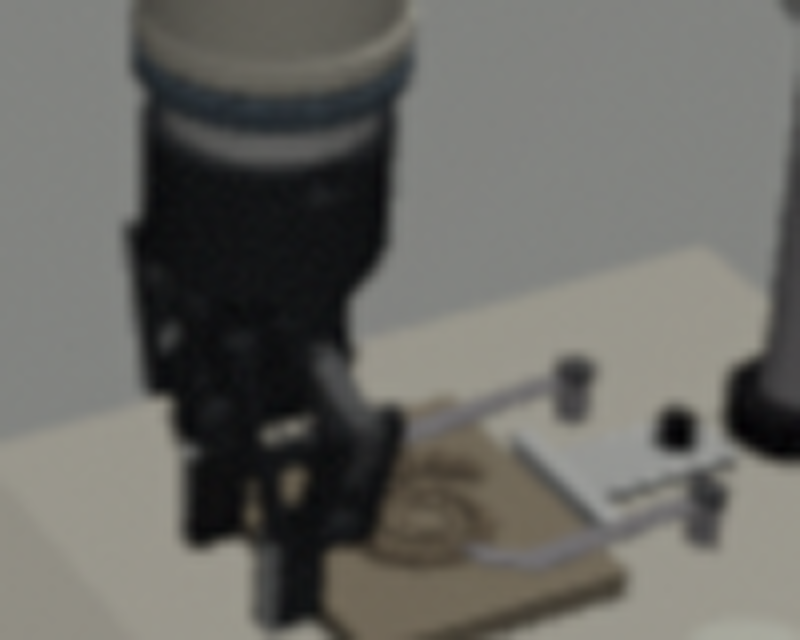

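apply_moves:
  motion: "0 0.0004 0 0 0;0 0.0008 0 0 0;0 0.0012 0 0 0"

```text
clock: 23.33
eef_pos: [506.3, -1.2, 190.5]
tcp_rot: [3.141, 0.001, 1.412]
contact_force: [-0.8, -8.3, 6.2]
opening: 0.5
```

apply_moves:
  motion: "0 0.0003 0 0 0;0 0.0006 0 0 0;0 0.0009 0 0 0"

```text
clock: 23.58
eef_pos: [506.5, -0.3, 190.5]
tcp_rot: [3.141, 0.001, 1.412]
contact_force: [-1.2, -8.6, 6.3]
opening: 0.496
```

apply_moves:
  motion: "0 0.0003 0 0 0;0 0.0006 0 0 0;0 0.0009 0 0 0"

```text
clock: 23.83
eef_pos: [506.6, 0.5, 190.5]
tcp_rot: [3.141, 0.001, 1.412]
contact_force: [-0.9, -8.7, 5.8]
opening: 0.5
```

apply_moves:
  motion: "0 0.0003 0 0 0;0 0.0006 0 0 0;0 0.0009 0 0 0"

```text
clock: 24.08
eef_pos: [506.8, 1.4, 190.5]
tcp_rot: [3.141, 0.001, 1.412]
contact_force: [-1.1, -9.8, 6.7]
opening: 0.502
```

apply_moves:
  motion: "0 0.0003 0 0 0;0 0.0006 0 0 0;0 0.0009 0 0 0"

```text
clock: 24.33
eef_pos: [506.9, 2.3, 190.5]
tcp_rot: [3.141, 0.001, 1.412]
contact_force: [-1.0, -8.8, 6.3]
opening: 0.501
```

```bash
python3 - <<'E'
from h import *
F=snap("scene","j4.png",(280,160,360,220),10)
s=r.sense(); print(s["eef_pos"],s["contact_force"],inv(PT,s["eef_pos"]))
E
```

```text
[506.91444812   2.3660046  190.49597559] [-1.61326225 -8.91306698  5.30120876] [-53.44395846   0.23745743]
```

View pics/j4.png

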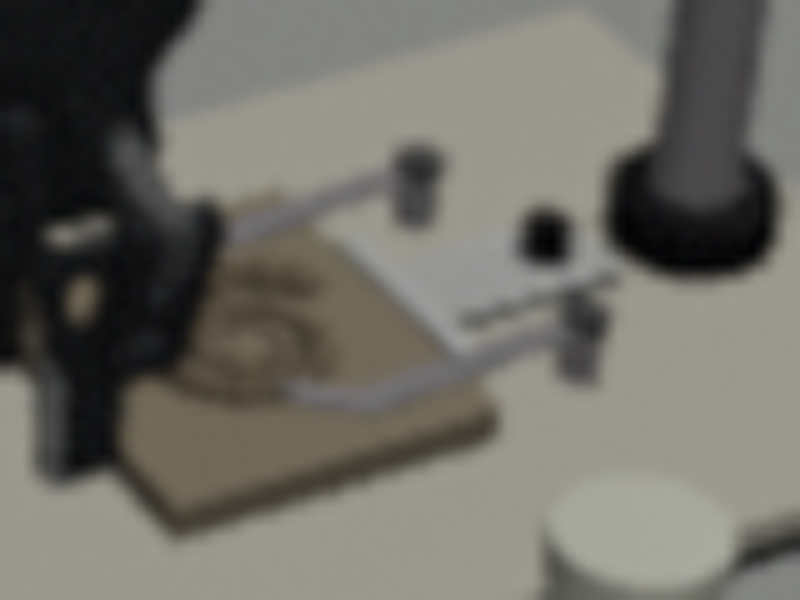

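apply_moves:
  motion: "0 0.0003 0 0 0;0 0.0006 0 0 0"

```text
clock: 24.55
eef_pos: [507.0, 2.9, 190.5]
tcp_rot: [3.141, 0.001, 1.412]
contact_force: [-1.1, -9.2, 5.7]
opening: 0.501
```

apply_moves:
  motion: "0 0.0003 0 0 0;0 0.0006 0 0 0"

```text
clock: 24.72
eef_pos: [507.1, 3.5, 190.5]
tcp_rot: [3.141, 0.001, 1.412]
contact_force: [-1.6, -8.9, 5.4]
opening: 0.499
```

apply_moves:
  motion: "0 0.0003 0 0 0;0 0.0006 0 0 0"

```text
clock: 24.88
eef_pos: [507.1, 4.1, 190.5]
tcp_rot: [3.141, 0.001, 1.412]
contact_force: [-1.8, -9.1, 6.2]
opening: 0.5
```

apply_moves:
  motion: "0 0.0003 0 0 0;0 0.0006 0 0 0"

```text
clock: 25.05
eef_pos: [507.3, 4.7, 190.5]
tcp_rot: [3.141, 0.001, 1.412]
contact_force: [-0.9, -8.3, 5.2]
opening: 0.496
```

apply_moves:
  motion: "0 0.0003 0 0 0;0 0.0006 0 0 0"

```text
clock: 25.22
eef_pos: [507.4, 5.1, 190.5]
tcp_rot: [3.141, 0.001, 1.412]
contact_force: [-1.5, -11.9, 6.2]
opening: 0.499
```

apply_moves:
  motion: "0 0.0001 0 0 0;0 0.0002 0 0 0"

```text
clock: 25.38
eef_pos: [507.3, 5.2, 190.5]
tcp_rot: [3.141, 0.002, 1.413]
contact_force: [-0.9, -12.5, 6.6]
opening: 0.502
```

apply_moves:
  motion: "0 0.0001 0 0 0;0 0.0002 0 0 0"

```text
clock: 25.55
eef_pos: [507.4, 5.2, 190.5]
tcp_rot: [3.141, 0.002, 1.413]
contact_force: [-2.1, -14.4, 6.4]
opening: 0.499
```

apply_moves:
  motion: "0 0.0001 0 0 0;0 0.0001 0 0 0;0 0.0001 0 0 0"

```text
clock: 25.8
eef_pos: [507.4, 5.2, 190.5]
tcp_rot: [3.141, 0.002, 1.413]
contact_force: [-2.0, -14.0, 6.0]
opening: 0.496
```

apply_moves:
  motion: "0 0.0001 0 0 0;0 0.00015 0 0 0"

```text
clock: 25.97
eef_pos: [507.4, 5.3, 190.5]
tcp_rot: [3.142, 0.002, 1.413]
contact_force: [-2.3, -15.5, 6.3]
opening: 0.5
```

The push force has risen about 6 N above the sliding level and the tool has stalled, so the slab is on the stop. I'll back off and check.

apply_moves:
  motion: "0 -0.001 0 0 0;0 -0.004 0 0 0;0 -0.012 0 0 0;0 -0.03 0 0 0;0 -0.06 0 -0.02 0;0 -0.1 0 -0.05 0;0 -0.14 0.005 -0.07 0;0 -0.18 0.01 -0.07 0;0 -0.22 0.015 -0.07 0;0 -0.26 0.02 -0.07 0;0 -0.3 0.02 -0.07 0;0 -0.34 0.02 -0.07 0;0 -0.37 0.02 -0.07 0;0 -0.37 0.02 -0.07 0;0 -0.37 0.02 -0.07 0"

```text
clock: 27.22
eef_pos: [467.7, -363.7, 259.8]
tcp_rot: [-3.142, -0.0, 1.409]
contact_force: [0.8, 0.5, 0.4]
opening: 0.498
```

```bash
python3 - <<'E'
from h import *
F=snap("top","k1.png",(110,120,290,240),4.4)
np.savez("ft6.npz",**{k:np.array(v) for k,v in F.items()})
G=snap("scene","k2.png",(230,130,370,230),5.7)
np.savez("fs6.npz",**{k:np.array(v) for k,v in G.items()})
s=r.sense(); print(s["clock"],s["eef_pos"],s["contact_force"])
E
```

```text
27.3167 [ 468.17164232 -361.51030927  259.7729867 ] [ 0.31284929  0.61407836 -0.18698771]
```

View pics/k1.png

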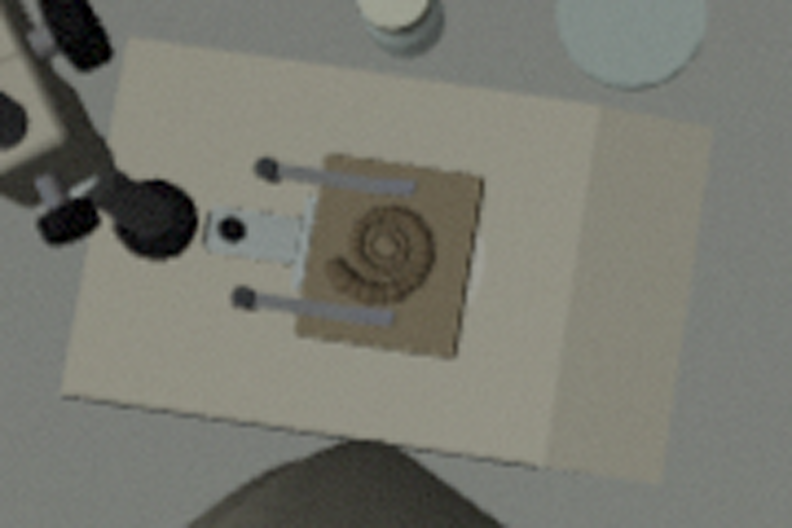

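View pics/k2.png

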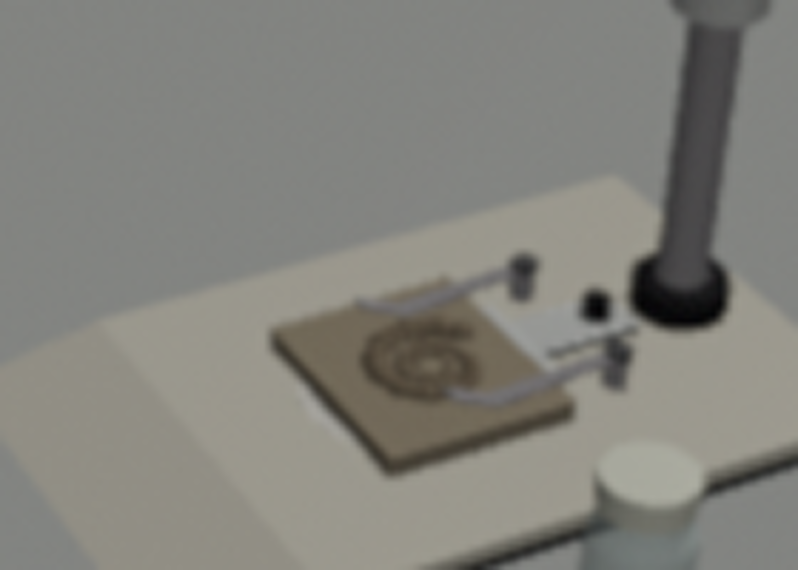

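The slab (k1 corners (327,154), (483,177), (456,357), (296,334)) lies under both clips and against the bar. I'll fit its pose and check the bystanders.

```bash
python3 - <<'E'
from h import *
np.set_printoptions(precision=2,suppress=True)
F=dict(np.load("ft6.npz")); G=dict(np.load("fs6.npz"))
S2=SL+[0,0,14]
st=np.array([(296,334),(327,154),(456,357),(483,177)]); st=(st+.5)/4.4-.5+np.array([110,120])
ss=np.array([(448,280),(574,405),(272,330),(390,463)]); ss=(ss+.5)/5.7-.5+np.array([230,130])
q,e=fit([(F,st)],S2,[500,0,1.41]); print("top",inv(PTt,q),q[2]-1.412,abs(e).max())
q,e=fit([(G,ss)],S2,[500,0,1.41]); print("scene",inv(np.array([517.95,54.71,1.42]),q),q[2]-1.42,abs(e).max())
L=cv2.cvtColor(F["img"],cv2.COLOR_RGB2LAB).astype(int)
m=((L[...,2]>135)&(L[...,0]<125)).astype(np.uint8); m[:,:165]=0;m[:,230:]=0;m[:145]=0;m[210:]=0
m=cv2.morphologyEx(cv2.morphologyEx(m,cv2.MORPH_OPEN,np.ones((3,3))),cv2.MORPH_CLOSE,np.ones((9,9)))
c=max(cv2.findContours(m,0,1)[0],key=cv2.contourArea); b=cv2.boxPoints(cv2.minAreaRect(c)); print(((b-[110,120])*4.4).round())
P=np.array([inv(PTt,unproj(F,*u,26)) for u in b]); print(P,P.mean(0))
for u in((272,172),(247,299)): print("clip post?",inv(PTt,unproj(F,*((np.array(u)+.5)/4.4-.5+np.array([110,120])),30)))
# re-fit of plate in this picture
pt=np.array([(62,397),(127,39),(543,467),(600,105),(661,484),(713,127)]); pt=(pt+.5)/4.4-.5+np.array([110,120])
p,e=fit([(F,pt)],PL,[515,55,1.41]); print("plate",p,abs(e).max())
for q in("dish","jar","brush","stop"):
    for cam in("top","scene"):
        for d in spotter.place_of(q,cam)[:1]: print(q,cam,np.array(d["point"]))
E
```

```text
top [6.76 0.62] 0.00536492028461466 0.4450901458309886
scene [ 6.64 -0.25] -0.014772073178363598 0.672985151086209
[[293. 333.]
 [324. 148.]
 [482. 174.]
 [451. 360.]]
[[ 54.79  56.05]
 [ 55.73 -56.36]
 [-40.26 -54.47]
 [-39.92  57.69]] [7.59 0.73]
clip post? [ 83.87 -37.52]
clip post? [85.19 39.49]
plate [514.5   53.81   1.42] 0.32721619745396424
dish top [665.9 -79.5   2.5]
jar top [666.4  55.1  -0.4]
jar scene [662.3  56.   -1.4]
brush top [ 627.5 -324.2    3.5]
brush scene [ 630.3 -325.6   -0.6]
stop top [523.5  87.5  14.4]
stop scene [524.3  93.1  11.7]
```

```bash
python3 - <<'E'
from h import *
print(r.sign_off())
E
```

```text
the job is handed in; nothing more can be done
None
```

The slab is on the stage under both clips, pressed home against the stop bar. I handed the job in at about 27 s, with the arm clear and touching nothing.

**How it went:** I squared the grey-brown slab roughly with a side nudge. I then pushed it from behind with two fingertips up the slope, shifted it about 2 mm sideways on the deck, and slid it under the clips. Near the stop I advanced in 0.1–0.3 mm steps. The push rose from about 9 N while sliding to about 15.7 N as the tool stalled, and then I backed off. That is about 6 N over the sliding level and below the 20 N limit.

**Last checks:**

| Check | Top camera | Scene camera |
|---|---|---|
| Off centre, left to right | +0.6 to +0.7 mm | −0.25 mm |
| Yaw against the plate | +0.005 rad | −0.015 rad |

- **Stop:** the slab's leading edge is at about x = 55 mm of the plate. The bar was seen at 53.5–55.5 mm before contact, so it does not seem to have shifted.
- **Bystanders:** jar and brush are within the detectors' roughly 4 mm error of where they started, in both cameras. The dish was rechecked in the top camera only, because the scene camera missed it; it read about 5 mm from its first reading, but it still looks in place in the pictures and the arm never came near it.

**What went less well:**
- While feeling for the bench early on, I pressed the fingertips down with up to 81 N, because I sent several small moves without checking in between. That is under the 120 N wrist limit, but more than I meant.
- The two cameras differ in yaw by about 0.02 rad, so squareness also rests on the slab being flush between the fingers and the bar.

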